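Move a gel cassette from the drying rack to the light viewer

ROBOT

A 6-joint arm with a two-finger parallel gripper is mounted at the origin on a cart in front of the work surface, level with it; the furniture and walls round the work are solid. World frame = base frame: x ahead of the robot, y to its left, z up, the work surface at z = 0. Lengths are in mm, angles in rad, forces in N, time in s.
With the tool pointing down it reaches from about 300 to 775 mm from the base axis. Payload 14.6 kg.
Tool frame: the origin (TCP) lies on the centre line of the jaws, within the pads' length; the fingertips stand 22 mm ahead of it and the grasp point (between the pads) lies 3 mm ahead of it; z points along the fingers, y is the direction in which the jaws open and shut (so a half turn about z gives the same grasp; the last joint's range is limited). The gripper opens to 94 mm and grips with 3 to 60 N. Pads are 16 mm wide; open, the fingers measure 119 mm over their backs; the gripper's body (75 mm by 177 mm) begins 78 mm behind the grasp point.
Start: joints at [-1.207, 0.3, 1.521, -0, 1.321, -0.067], TCP at [229.671, -499.74, 194.846] pointing down, gripper open.
Joint ranges: [-3.03, 3.03], [-0.79, 2.21], [0.23, 2.52], [-1.04, 4.18], [0, 3.07], [-2.55, 2.55]. Speed limits (rad/s): [2.22, 2.22, 2.57, 3.14, 3.14, 3.14].

INTERFACE

Orientations are given as a 3x3 rotation matrix whose columns are the frame's x, y, z axes.
In Python, from plant import readout, vision, ticket gives the robot as it stands.
- The arm moves only by the shell command python3 -m inch 'ROWS' [OPENING] [FORCE]. ROWS is text: rows parted by semicolons, each of 6 numbers parted by spaces: the shift along the tool's x, y, z scaled (see below), then the turn, a rotation vector about the tool's x, y, z scaled (see below). In form: dx dy dz ax ay az; .... A call has 1 to 12 rows; each row is the pose to reach, as a shift and turn from the pose commanded when the call began, along the tool's axes at that moment; what a row does not reach only later rows make up. The controller multiplies each number of a shift by 20 cm and each number of a turn by pi/2 rad. A row lasts 1/10 s, in which the tool goes at most 50 mm and 8.59 degrees, less where a joint would pass 70% of its speed; a pose out of reach is approached as far as the arm can. A call with a number of a shift or a turn outside -1 to 1 is refused whole. A call with a gripper value outside its range is refused whole. OPENING is the opening, from 0 (shut) to 1 (fully open), set as the call begins (- or left out, the last holds). The fingers move at their own pace and stop on an object; FORCE is the grip in N (left out, the last holds). Time passes only in rows, so rows that repeat a pose let the fingers close. It gives the time, the measured TCP pose, the force and the opening at its end, in the units of the state.
- readout.read_state(): the state, without advancing time (a new reading comes with each control period).
- vision.camera(name): name is "scene" or "top"; returns (picture, depth): 480x640x3 uint8, blue, green, red; 480x640 float32, mm along the optical axis (not along the pixel's ray), 0 where there is no reading.
- vision.get_calibration(name): a dict with "fov_y" (degrees; the focal length in pixels is half the picture's height over the tangent of half this angle, whatever the lens; pixels are square), "cx", "cy" (the principal point, pixels), "k1" (the pictures are not rectified: a ray, as slopes to the right and down, at radius r is drawn at 1 + k1 r^2 times it, then the intrinsics apply), "extrinsics" (4x4, takes a point from world to camera coordinates). Camera axes: x right, y down, z forward; pixel columns grow to the right and rows downward; lengths in mm; the calibration is good to about 2 mm. A picture is of the moment at which its call begins. get_calibration takes no time and is no camera call.
- ticket.job_done(): hands the job in, once; it reports no verdict.
The state is a dict: "clock": time; "joint_pos": joint angles; "qvel": joint speeds; "tau": joint torques, N m; "position": TCP position; "tcp_rot": TCP orientation; "ft_force": force on the tool from outside, world axes, zero at the start; "moment": the same for the moment, N m; "finger_gap": finger opening in mm.
Only numpy, scipy, OpenCV 4.12 (cv2) and the standard library are available. Lean on these libraries where they do the work, as an engineer would, in place of code of your own. Each camera call takes 0.05 s, during which the arm holds its last target.

TASK

Slide the gel cassette with the blue strip straight up out of the drying rack and lean it on the sloping rest, foot against the lip, and let go of it there. Then take it again by its long sides and lay it flat on the viewer's white window, lengthwise between the two end stops. Do not drop it, and leave the other two cassettes in the rack and the other things on the worktop where they are.

Things in the scene. Friction and masses are not known exactly. Their poses are not given: they have to be found in the camera images.
- cassette_blue_center (a point): Flat rigid glass gel cassette with a BLUE strip along its top 18 mm, 60 mm wide (its x), 8 mm thick (its y) and 110 mm long (its z, pointing to the coloured strip, up while it stands in the rack); about 0.12 kg. This point is its middle, 55 mm from each end.
- cassette_yellow_center (a point): The same cassette but with a YELLOW strip, 60 mm wide (its x), 8 mm thick (its y) and 110 mm long (its z, pointing to the coloured strip, up while it stands in the rack); about 0.12 kg. This point is its middle, 55 mm from each end.
- cassette_white_center (a point): The same cassette but with a WHITE strip, 60 mm wide (its x), 8 mm thick (its y) and 110 mm long (its z, pointing to the coloured strip, up while it stands in the rack); about 0.12 kg. This point is its middle, 55 mm from each end.
- rack: Fixed white drying rack, 74 (its x) by 160 (its y) by 72 mm high; origin under its centre, on the worktop. Three upright slots at y = -50, 0, +50 mm each hold one cassette on edge with 1.5 mm play (which in which varies); its foot stands 10 mm above the worktop, its top 48 mm stand out. It leaves only straight up, free after 62 mm. A tall cabinet stands close behind: keep the wrist off it.
- rest: Fixed sloping rest, base 74 (its x) by 110 mm (its y), origin on the worktop. A metal face 40 mm wide, 62 mm long rises at 45 degrees towards its +y; at the lower (-y) end a lip stands 10 mm above the face. A cassette lying on it, foot against the lip, width along the rest's x, overhangs the face by 10 mm on each side and 48 mm at the top, room to grip it.
- rest_seat (a point): Middle of a cassette that lies properly on the rest, foot against the lip (about 72 mm above the worktop). Axes as the rest's: uphill is (0, 0.71, 0.71), the outward normal of the face is (0, -0.71, 0.71).
- viewer_seat (a point): Middle of a cassette lying properly on the viewer, 44 mm above the worktop; x along the window. The cassette lies with its z along this x (either way round, either face up) between the stops with 6 mm play at each end, and overhangs the window by 10 mm on both long sides.
- viewer: Fixed grey light box, 150 (its x) by 100 (its y) by 22 mm high, origin under its centre, on the worktop. On it a raised white window, 110 (x) by 40 mm (y), top 40 mm above the worktop; a black stop at each end of the window, 122 mm apart along x, stands 6 mm above it.
- tape_roll: Bystander: roll of beige tape lying flat, 72 mm across, 20 mm high; origin under its centre.
- timer: Bystander: small white timer lying on its back, 62x68x18 mm; origin under its centre.
- calculator: Bystander: black desk calculator, 128x78x16 mm; origin under its centre.
- cuvette_box: Bystander: red plastic box, 66x99x34 mm; origin under its centre.
- tip_box: Bystander: blue pipette tip box with clear lid, 88x118x75 mm; origin under its centre.
- conical_flask: Bystander: small conical glass flask, 57 mm across, 88 mm high; origin under its centre.
Mind the look-alikes: they are no part of the job. Leave any orange or red look-alike of the part that bears cassette_blue_center alone.

How it is judged (in metres and radians):
On the way, in this order (a step that is already met when the one before it is completed fails the run):
1. the blue-strip cassette is lifted clear of the rack (height (world z) of cassette_blue_center above 0.14 m), for 0.1 s.
2. the blue-strip cassette leans on the sloping rest, let go and at rest (distance between cassette_blue_center and rest_seat below 0.018 m and angle between cassette_blue_center's own z axis and vertical between 0.6 and 0.97 rad and contact force between the fingers and cassette_blue below 0.1 N and linear speed of cassette_blue below 0.02 m/s), for 0.2 s.
At the end, for the whole second after the job is handed in: The blue-strip cassette lies flat (0.06 rad) on the viewer's window, let go and at rest, lengthwise (0.15 rad) between the stops, its middle within 10 mm along, 12 mm across and 3 mm in height of the seat; the other two stand in the rack within 10 mm of their start (x of cassette_blue_center in the frame of viewer_seat between -0.01 and 0.01 m and y of cassette_blue_center in the frame of viewer_seat between -0.012 and 0.012 m and z of cassette_blue_center in the frame of viewer_seat between -0.003 and 0.003 m and angle between the y axis of cassette_blue_center and the z axis of viewer_seat, either way round below 0.06 rad and angle between the z axis of cassette_blue_center and the x axis of viewer_seat, either way round below 0.15 rad and contact force between the fingers and cassette_blue below 0.1 N and linear speed of cassette_blue below 0.02 m/s and distance of each of cassette_yellow_center, cassette_white_center from where it was at the start of the episode below 0.01 m); the robot touches nothing.
It fails at once if the blue-strip cassette is dropped: it moves faster than 0.6 m/s while no finger touches it (contact force between the fingers and cassette_blue below 0.1 N and linear speed of cassette_blue above 0.6 m/s).
It fails at once if one of the other two cassettes is shifted by more than 20 mm (distance of any of cassette_yellow_center, cassette_white_center from where it was at the start of the episode above 0.02 m).
It fails at once if a bystander is shifted by more than 30 mm (distance of any of tape_roll, timer, calculator, cuvette_box, tip_box, conical_flask from where it was at the start of the episode above 0.03 m).
It also fails if it takes over 59 s, if anything falls off the work surface, if the arm or the gripper's body presses on something with over 40 N, if the wrist force passes 120 N, or if a joint passes its speed limit or range.

## Working session

There is one attempt and no reset: what is moved stays moved. The work goes in short steps, Python scripts to look and compute and a shell command to move; the robot and the scene stay as the last step left them, time stands still between calls to the robot, and variables do not carry over. Pictures are saved under pics/ and viewed, and the job is handed in when it is done.

```bash
ls; mkdir -p pics; python3 - <<'E'
from plant import readout, vision
import cv2, numpy as np
s=readout.read_state(); print(s)
for n in("scene","top"):
    im,d=vision.camera(n); cv2.imwrite(f"pics/{n}0.png",im); np.save(f"pics/{n}0.npy",d)
    print(n,vision.get_calibration(n))
E
```

```text
pics
{'clock': 0.0, 'joint_pos': array([-1.20658942e+00,  3.00483823e-01,  1.52159955e+00, -2.98662001e-06,
        1.32071462e+00, -6.65895805e-02]), 'qvel': array([-1.02663038e-03,  3.42733493e-04, -3.02116850e-05,  4.25327955e-04,
       -1.01130352e-03,  7.67706322e-04]), 'tau': array([-6.27059180e-04, -5.31805551e+01, -3.52735162e+01,  7.08354707e-02,
        2.44275777e-02, -1.38765149e-04]), 'position': array([ 229.57607776, -499.47794691,  194.27155177]), 'tcp_rot': array([[ 9.08633137e-01,  4.17595062e-01, -4.32055759e-04],
       [ 4.17595278e-01, -9.08632443e-01,  1.12524606e-03],
       [ 7.73173173e-05, -1.20286030e-03, -9.99999274e-01]]), 'ft_force': array([0.06015706, 0.52905398, 0.70250142]), 'moment': array([-0.04871848, -0.02628104,  0.00086655]), 'finger_gap': 94.02966231094527}
scene {'fov_y': 51.24462400255272, 'cx': 320.85049117916265, 'cy': 241.3157402993569, 'k1': -0.07994554086179147, 'extrinsics': array([[-8.68484017e-01, -4.95610348e-01,  1.02905377e-02,
         4.17835482e+02],
       [-3.28883150e-01,  5.60538602e-01, -7.60021283e-01,
         2.29531543e+02],
       [ 3.70906169e-01, -6.63450721e-01, -6.49816709e-01,
         1.40108805e+03],
       [ 0.00000000e+00,  0.00000000e+00,  0.00000000e+00,
         1.00000000e+00]])}
top {'fov_y': 49.59387651563174, 'cx': 320.3983563889095, 'cy': 242.4170370794587, 'k1': -0.1255342792056974, 'extrinsics': array([[ 5.31877056e-03, -9.99954196e-01,  7.95717841e-03,
        -3.16734131e+01],
       [-9.91702789e-01, -6.29661023e-03, -1.28397551e-01,
         4.91804743e+02],
       [ 1.28441773e-01, -7.20823891e-03, -9.91690855e-01,
         1.43895026e+03],
       [ 0.00000000e+00,  0.00000000e+00,  0.00000000e+00,
         1.00000000e+00]])}
```

View pics/scene0.png

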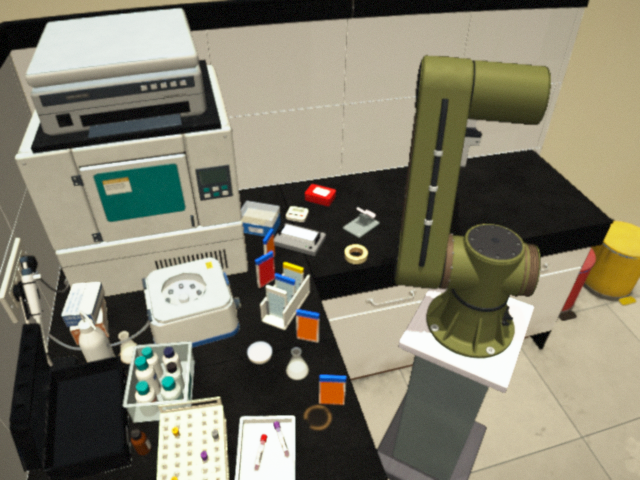

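View pics/top0.png

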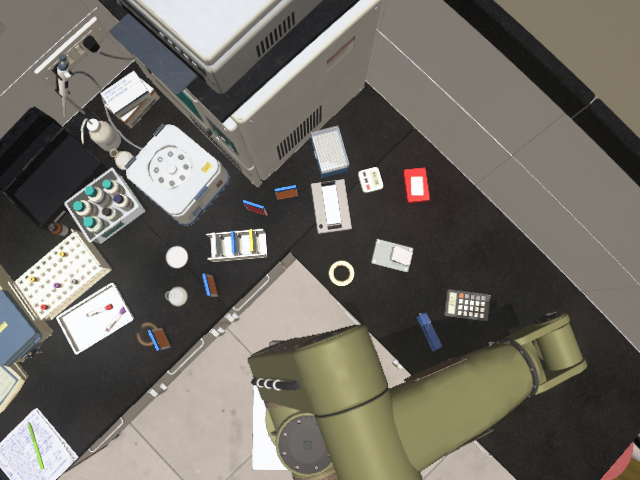

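The top view shows the rack at about (238,245) with white, blue and yellow strips. The viewer is at (332,205), the rest at (392,254), and there are orange/blue look-alikes near (254,208), (286,192), (210,285) and (160,340). Zooming in next.

```bash
python3 - <<'E'
import cv2, numpy as np
t=cv2.imread("pics/top0.png"); s=cv2.imread("pics/scene0.png")
a=cv2.resize(t[170:300,190:430],None,fx=3.3,fy=3.3,interpolation=cv2.INTER_CUBIC)
cv2.imwrite("pics/topz.png",a)
b=cv2.resize(s[170:370,230:390],None,fx=3,fy=3,interpolation=cv2.INTER_CUBIC)
cv2.imwrite("pics/scenez.png",b)
E
```

```text
(no output)
```

View pics/topz.png

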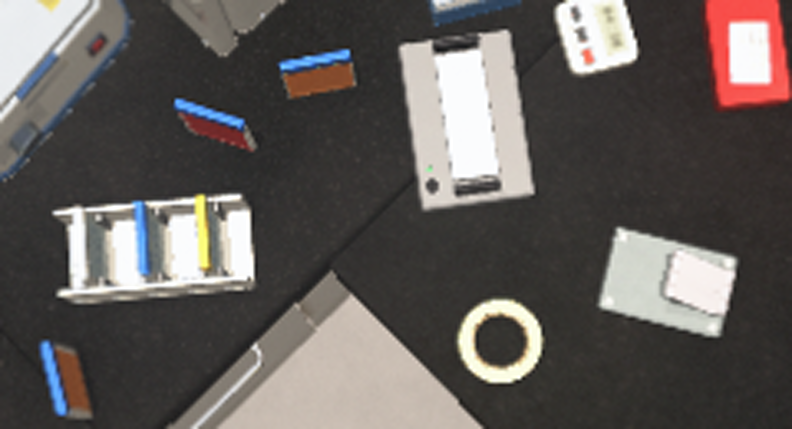

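View pics/scenez.png

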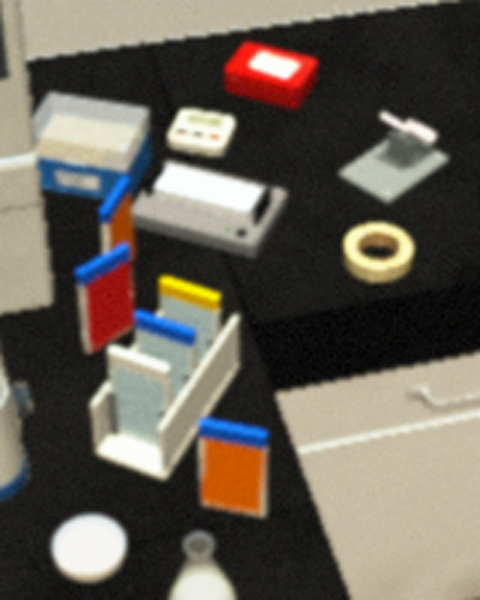

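```bash
cat > h.py <<'E'
import cv2, numpy as np
from plant import readout, vision
def K(n):
    c=vision.get_calibration(n); f=240/np.tan(np.radians(c["fov_y"])/2)
    return np.array([[f,0,c["cx"]],[0,f,c["cy"]],[0,0,1]]),c["k1"],np.array(c["extrinsics"])
def slopes(n,uv):
    M,k,E=K(n)
    # drawn = ray*(1+k r^2): OpenCV radial model with only k1
    return cv2.undistortPointsIter(np.array(uv,float).reshape(-1,1,2),M,np.array([k,0,0,0.]),None,None,(cv2.TERM_CRITERIA_COUNT,40,1e-9)).reshape(-1,2)
def proj(n,P):
    M,k,E=K(n); return cv2.projectPoints(np.array(P,float).reshape(-1,1,3),cv2.Rodrigues(E[:3,:3])[0],E[:3,3],M,np.array([k,0,0,0.]))[0].reshape(-1,2)
def onplane(n,uv,z):
    M,k,E=K(n); s=slopes(n,uv); R=E[:3,:3]; C=-R.T@E[:3,3]
    d=np.c_[s,np.ones(len(s))]@R; return C+d*((z-C[2])/d[:,2])[:,None]
def cloud(n,d):
    M,k,E=K(n); v,u=np.mgrid[0:480,0:640]; s=slopes(n,np.c_[u.ravel(),v.ravel()])
    P=np.c_[s,np.ones(len(s))]*d.ravel()[:,None]
    return ((P-E[:3,3])@E[:3,:3]).reshape(480,640,3)
E
python3 - <<'E'
from h import *
np.set_printoptions(precision=0,suppress=True,linewidth=220)
t=cv2.imread("pics/top0.png");d=np.load("pics/top0.npy");P=cloud("top",d);np.save("pics/topP.npy",P)
for n,(a,b,c,e) in dict(rest=(236,274,368,420),rack=(222,268,200,274),view=(174,236,308,358)).items():
    print(n); print(P[a:b:3,c:e:3,2])
    Q=P[a:b,c:e][(P[a:b,c:e,2]>3)]; print(Q.min(0),Q.max(0))
im=cv2.resize(t[230:280,365:420],None,fx=10,fy=10,interpolation=cv2.INTER_CUBIC); cv2.imwrite("pics/rest.png",im)
E
```

```text
rest
[[   3.    5.   -0.    3.   -5.    2.   -0.    4.   -2.   -2.    0.   -4.   -1.    4.    1.   -4.    0.   -6.]
 [   6.   -0.   -1.    7.   -4.   -4.    1.    0.   -0.   -1.   -6.   -0.   -0.   -1.    3.    7.   -2.   -0.]
 [   3.   -3.   -4.   11.    7.   10.    9.    7.    2.    3.   -2.    3.   -0.   -4.   -2.   -0.    2.   -1.]
 [   1.   -0.   -1.   10.    8.   13.    9.   15.    7.    6.    8.   10.   -1.   -2.    6.   -2.    1.   -4.]
 [  -2.    1.    0.    8.    8.   13.   10.    5.    9.   68.   72.   62.    8.    9.    9.    8.   -1.   -0.]
 [   3.    6.    7.    5.    4.   10.    3.    6.   12.   69.   70.   50.   49.   40.    9.   -2.   -4.   -1.]
 [  -8.   -1.    5.   14.   11.    8.    7.   10.   13.   70.   65.   51.   45.   31.   34.    4.    2.    2.]
 [   2.    2.   11. 1490.    3.    9.    6.    7.   72.   69.   54.   48.   40.   28.   35.    3.   -6.   -6.]
 [   1.   -5.    6.    1.    5.   14.    9.    8.    8.   68.   60.   49.   44.   33.   34.    1.    2.   -0.]
 [  -4.    0.    7.   12.    9.    9.    7.    9.    6.    9.    8.   36.   35.   30.   32.    4
[... 4430 characters left out ...]
 22.   21.   -2.   -0.    2.]
 [  -0.   -0.   -0.   19.   31.   20.   26.   37.   40.   36.   35.   27.   24.   20.   19.    3.   -0.]
 [  -2.    2.    2.   18.   22.   18.   19.   34.   45.   40.   40.   24.   23.   23.   22.   -2.    2.]
 [  -1.    1.   -6.   22.   24.   24.   23.   23.   15.   46.   43.   51.   22.   22.   24.   -2.    5.]
 [   3.  -11.   -3.   19.   18.   22.   21.   39.   32.   27.   23.   24.   24.   26.   27.   -4.    2.]
 [ -63.    2.   -3.   14.   20.   23.   23.   16.   20.   21.   13.    5.   -4.   -3.    3.   -4.    1.]
 [  -3.    1.    3.    1.    0.   -1.   -1.   -1.   -2.    3.   -1.    1.    4.   -4.   -2.    3.   -3.]]
[ 303. -136.    3.] [ 699.    9. 1490.]
```

View pics/rest.png

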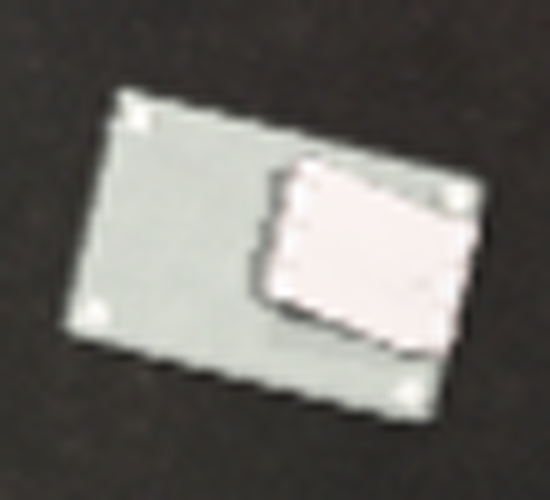

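```bash
python3 - <<'E'
from h import *
np.set_printoptions(precision=1,suppress=True,linewidth=160)
t=cv2.imread("pics/top0.png");P=np.load("pics/topP.npy")
hsv=cv2.cvtColor(t,cv2.COLOR_BGR2HSV)
def rect(box,mask,z,name):
    a,b,c,e=box; m=np.zeros(mask.shape,np.uint8); m[a:b,c:e]=mask[a:b,c:e].astype(np.uint8)
    cs,_=cv2.findContours(m,cv2.RETR_EXTERNAL,cv2.CHAIN_APPROX_NONE); c0=max(cs,key=cv2.contourArea).reshape(-1,2)
    Q=onplane("top",c0,z)[:,:2].astype(np.float32); r=cv2.minAreaRect(Q)
    print(name,"cent",np.array(r[0]),"size",np.array(r[1]),"ang",r[2]); return c0
V=hsv[...,2]
rect((230,280,365,420),V>110,8,"rest base")
rect((174,240,308,358),V>110,22,"viewer box")
rect((174,240,308,358),(V>232)&(hsv[...,1]<20),40,"window")
blue=(hsv[...,0]>98)&(hsv[...,0]<120)&(hsv[...,1]>140)&(V>130)
yel=(hsv[...,0]>20)&(hsv[...,0]<35)&(hsv[...,1]>140)&(V>130)
for n,m,z in(("blue",blue,120),("yellow",yel,120)):
    c=rect((225,260,205,272),m,z,n)
rect((222,268,200,274),V>130,72,"rack all(72)")
# depth-based: cassette tops & rack wall tops
R=P[222:268,200:274].reshape(-1,3)
top=R[(R[:,2]>105)&(R[:,2]<135)]
import itertools
ys=np.sort(top[:,1]); g=np.split(ys,np.where(np.diff(ys)>15)[0]+1)
for k in g:
    s=top[(top[:,1]>=k[0])&(top[:,1]<=k[-1])]; print("top grp n",len(s),"mean",s.mean(0),"min",s.min(0),"max",s.max(0), "slope dy/dx",np.polyfit(s[:,0],s[:,1],1)[0])
w=R[(R[:,2]>66)&(R[:,2]<78)]
print("wall",w[:,:2].min(0),w[:,:2].max(0))
# cabinet, from top & scene clouds: points z 140..400 near rack
sc=cloud("scene",np.load("pics/scene0.npy"))
for n,C in(("top",P),("scene",sc)):
    C=C.reshape(-1,3); k=C[(C[:,2]>140)&(C[:,2]<450)&(C[:,0]>350)&(C[:,0]<1000)&(abs(C[:,1]-50)<300)]
    print(n,len(k)); 
    for y in range(-200,350,50):
        s=k[(k[:,1]>y)&(k[:,1]<y+50)]
        if len(s)>20: print(y,"min x",np.percentile(s[:,0],2))
E
```

```text
rest base cent [ 459.1 -235.7] size [110.6  73.3] ang 76.23506927490234
viewer box cent [599.9 -58.4] size [148.4  98.7] ang 8.42335319519043
window cent [600.9 -58.6] size [109.2  39.2] ang 8.222421646118164
blue cent [481.8 205.2] size [57.2  7.2] ang 7.254992961883545
yellow cent [460.2 151.4] size [1.7 8.4] ang 72.7815170288086
rack all(72) cent [478.8 204.1] size [ 81.7 165.5] ang 5.113730430603027
top grp n 83 mean [485.7 156.9 118.7] min [456.2 151.1 105.7] max [516.3 163.6 125.8] slope dy/dx 0.0962829187433448
top grp n 84 mean [480.5 206.9 118.4] min [451.7 200.6 105.9] max [510.9 214.2 127.4] slope dy/dx 0.09623493719594309
top grp n 73 mean [474.5 255.9 117.4] min [446.4 251.1 105.1] max [506.8 260.4 126.4] slope dy/dx 0.06459101599592201
wall [438.7 126.6] [523.9 286.4]
top 10821
-200 min x 957.8281049643922
-150 min x 907.8276214964053
-100 min x 857.333038664078
-50 min x 807.7596016071554
0 min x 758.2154208479944
50 min x 708.7817300957935
100 min x 659.6255248708302
150 min x 654.9368983573618
200 min x 695.8301188504739
250 min x 738.3928974160441
300 min x 794.0281934087012
scene 12172
-200 min x 950.8470370259172
150 min x 652.0667188685701
200 min x 693.2789092135517
250 min x 742.6580874468006
300 min x 792.7934805510741
```

```bash
python3 - <<'E'
from h import *
np.set_printoptions(precision=1,suppress=True,linewidth=160)
P=np.load("pics/topP.npy")
t=cv2.imread("pics/top0.png").astype(int)
C=np.array([459.1,-235.7]); a=np.radians(76.2); Y=np.array([np.cos(a),np.sin(a)]); X=np.array([Y[1],-Y[0]])
Q=P[236:274,368:420].reshape(-1,3); l=np.c_[(Q[:,:2]-C)@X,(Q[:,:2]-C)@Y,Q[:,2]]
f=l[(l[:,2]>20)&(l[:,2]<90)]; print(f.min(0),f.max(0),np.median(f[:,0]))
for y in range(-60,30,6):
    s=f[(f[:,1]>=y)&(f[:,1]<y+6)]
    if len(s): print(y,len(s),s.mean(0), s[:,0].min(),s[:,0].max())
# bright quad edges
print("edge top z=74:",[( (p[:2]-C)@X,(p[:2]-C)@Y) for p in onplane("top",[(395,245.5),(392,260)],74)])
print("edge low z=30..37:",[( (p[:2]-C)@X,(p[:2]-C)@Y) for p in onplane("top",[(412.7,252.5),(409.5,265.5)],36)])
s=cv2.imread("pics/scene0.png"); cv2.imwrite("pics/rest_s.png",cv2.resize(s[200:245,335:390],None,fx=12,fy=12,interpolation=cv2.INTER_CUBIC))
p0=np.r_[C,0]
for y,z in((10,74),(-34,30),(-34,37)):
  for x in(-20,20):
    w=np.r_[C+X*x+Y*y,z]; print((x,y,z),"scene",proj("scene",[w])[0],"crop",(proj("scene",[w])[0]-[335,200])*12+6,"top",proj("top",[w])[0])
E
```

```text
[-20.2 -51.7  21.7] [20.3  7.2 76. ] -0.46349520760213037
-54 15 [  0.3 -50.   34.3] -18.660507707444896 18.83714751328363
-48 35 [ -0.2 -45.1  33.9] -19.39433167529768 18.735225730150248
-42 26 [ -1.2 -39.1  32.6] -17.938573880114667 18.83411298853252
-36 27 [  0.4 -33.   38.3] -19.485031969362 19.73822217296121
-30 29 [  0.1 -26.8  43.2] -19.154396460837322 20.29240602190995
-24 26 [ -1.  -20.7  49.5] -19.274125068162 18.157727068922302
-18 24 [  1.  -15.   55.3] -18.054693981424315 18.430275206705343
-12 31 [-1.4 -8.9 59.3] -20.245058329847332 19.88020204870215
-6 30 [-1.3 -2.7 67.4] -19.434225610889857 18.624726957420297
0 28 [-0.6  3.1 70.9] -19.279276201742647 19.620712951554435
6 8 [ 2.6  6.6 71.4] -13.539999201995153 17.570787365952494
edge top z=74: [(np.float64(19.230665166223897), np.float64(6.194599067791387)), (np.float64(-21.9011810878207), np.float64(5.147704194465186))]
edge low z=30..37: [(np.float64(18.082585927755716), np.float64(-51.76679398792993)), (np.float64(-20.125468288824845), np.float64(-51.15074332580782))]
(-20, 10, 74) scene [364.2 212.4] crop [356.6 155.2] top [390.4 258.9]
(20, 10, 74) scene [355.1 207.4] crop [246.9  94.9] top [393.7 244.9]
(-20, -34, 30) scene [371.6 217.1] crop [444.7 211.2] top [403.3 264.2]
(20, -34, 30) scene [362.6 212.2] crop [337.4 152. ] top [406.4 250.6]
(-20, -34, 37) scene [371.7 215.5] crop [446.6 191.8] top [403.7 264. ]
(20, -34, 37) scene [362.7 210.6] crop [339.  132.7] top [406.8 250.3]
```

View pics/rest_s.png

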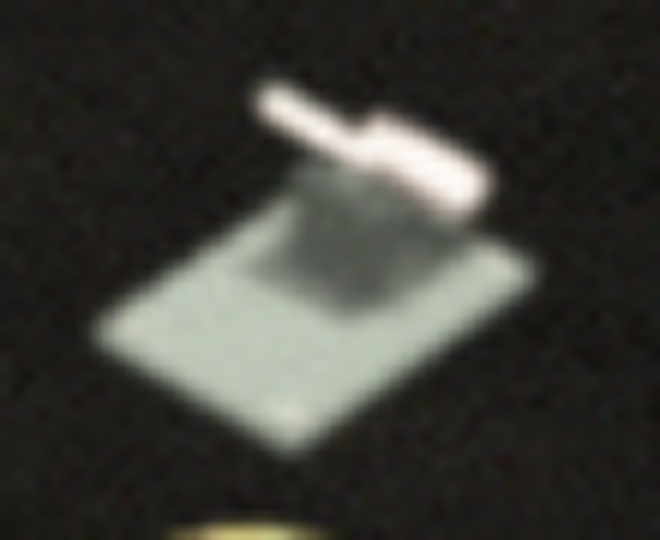

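Candidates for "blue-strip cassette" in the top view: the grey glass one in the rack's middle slot (233,241), orange (210,285), red (254,208), brown/orange (286,192), orange (160,340) and a blue bar (430,330). I choose the one in the rack's middle slot, since the zooms showed it as clear glass with a blue strip between white and yellow.

Measured values:

| Thing | Position and yaw | Check |
|---|---|---|
| Blue cassette | about (481, 206), yaw about 6° | top at about 119 mm |
| Rest seat | about (458, -239, 72), yaw -13.8° | |
| Viewer | about (600, -58.5), 8.3° | sizes agree |

```bash
cat >> h.py <<'E'
from scipy.spatial.transform import Rotation as Ro
def rows(p,R,verbose=True):
    s=readout.read_state(); R0=np.array(s["tcp_rot"]); d=R0.T@(np.array(p)-s["position"])/200
    w=Ro.from_matrix(R0.T@R).as_rotvec()/(np.pi/2)
    print("row",np.round(d,3),np.round(w,3)," pos",np.round(s["position"],1),"q",np.round(s["joint_pos"],2),"gap",round(s["finger_gap"],1),"F",np.round(s["ft_force"],1),"t",s["clock"])
def RR(y,z):
    y=np.array(y,float);y/=np.linalg.norm(y);z=np.array(z,float);z-=y*(y@z);z/=np.linalg.norm(z);return np.c_[np.cross(y,z),y,z]
def az(deg,z=0): return np.array([np.cos(np.radians(deg)),np.sin(np.radians(deg)),z])
E
python3 - <<'E'
from h import *
t=cv2.imread("pics/top0.png");s=cv2.imread("pics/scene0.png")
cv2.imwrite("pics/choice.png",np.hstack([cv2.resize(t[222:268,205:271],(396,276),interpolation=cv2.INTER_CUBIC),cv2.resize(s[255:335,255:370],(396,276),interpolation=cv2.INTER_CUBIC)]))
R=RR(az(6),[0,0,-1])
# path check
p0=np.array([229.6,-499.5,194.3]);p1=np.array([481,206,220])
rows(p0+(p1-p0)*.25,Ro.from_euler('z',71.3*.25,degrees=True).as_matrix()@readout.read_state()["tcp_rot"])
E
```

```text
row [ 0.654 -0.67  -0.031] [ 0.    -0.    -0.198]  pos [ 229.6 -499.5  194.4] q [-1.21  0.3   1.52 -0.    1.32 -0.07] gap 93.8 F [0.  0.2 0.5] t 0.1
```

View pics/choice.png

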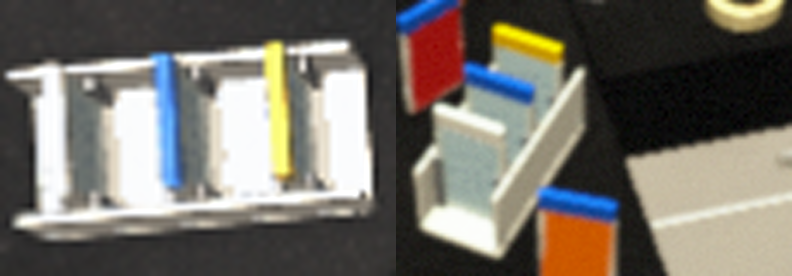

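The crop shows the blue strip in the middle slot on grey glass, between white and yellow, so the choice stands. The red and orange look-alikes are outside the rack. Moving now.

```bash
python3 -m inch '0.16 -0.17 -0.01 0 0 -0.05; 0.33 -0.34 -0.015 0 0 -0.1; 0.49 -0.5 -0.02 0 0 -0.15; 0.65 -0.67 -0.03 0 0 -0.2; 0.81 -0.82 -0.04 0 0 -0.24' 1 20; python3 - <<'E'
from h import *
rows([481,206,220],RR(az(6),[0,0,-1]))
E
```

```text
clock: 0.6
position: [308.4, -281.1, 202.7]
tcp_rot: [[0.689, 0.725, -0.0], [0.725, -0.689, 0.0], [0.0, -0.0, -1.0]]
ft_force: [0.7, 0.2, 0.2]
finger_gap: 94.0
row [ 2.36  -1.053 -0.086] [-0.    -0.    -0.551]  pos [ 308.4 -281.1  202.7] q [-0.83 -0.01  1.86  0.    1.29 -0.07] gap 94.0 F [0.7 0.2 0.2] t 0.6
```

```bash
python3 -m inch '0.2 -0.09 -0.01 0 0 -0.05; 0.4 -0.18 -0.02 0 0 -0.1; 0.6 -0.27 -0.03 0 0 -0.15; 0.8 -0.36 -0.03 0 0 -0.2; 1 -0.45 -0.04 0 0 -0.25'; python3 - <<'E'
from h import *
rows([481,206,220],RR(az(6),[0,0,-1]))
E
```

```text
clock: 1.1
position: [381.6, -74.5, 210.8]
tcp_rot: [[0.359, 0.933, -0.0], [0.933, -0.359, 0.0], [0.0, -0.0, -1.0]]
ft_force: [0.7, 0.2, 0.6]
finger_gap: 93.7
row [ 1.487 -0.04  -0.046] [-0.  -0.  -0.3]  pos [381.6 -74.5 210.8] q [-0.29 -0.08  1.91  0.    1.32  0.08] gap 93.7 F [0.7 0.2 0.6] t 1.1
```

```bash
python3 -m inch '0.2 0 -0.01 0 0 -0.05; 0.4 -0.01 -0.02 0 0 -0.1; 0.6 -0.02 -0.03 0 0 -0.14; 0.8 -0.02 -0.03 0 0 -0.18; 1 -0.03 -0.04 0 0 -0.22;1 -0.03 -0.04 0 0 -0.22'; python3 - <<'E'
from h import *
rows([481,206,220],RR(az(6),[0,0,-1]))
E
```

```text
clock: 1.7
position: [448.8, 115.5, 218.5]
tcp_rot: [[0.019, 1.0, -0.001], [1.0, -0.019, 0.0], [0.0, -0.001, -1.0]]
ft_force: [0.7, -0.1, 0.5]
finger_gap: 93.9
row [ 0.456  0.152 -0.008] [-0.    -0.    -0.079]  pos [448.8 115.5 218.5] q [0.17 0.09 1.72 0.   1.34 0.19] gap 93.9 F [ 0.7 -0.1  0.5] t 1.7
```

```bash
python3 -m inch '0.15 0.05 0 0 0 -0.03; 0.3 0.1 0 0 0 -0.06; 0.456 0.152 0 0 0 -0.079; 0.456 0.152 0 0 0 -0.079; 0.456 0.152 0 0 0 -0.079'; python3 - <<'E'
from h import *
rows([481,206,100],RR(az(6),[0,0,-1]))
for n in("scene","top"):
    im,d=vision.camera(n); cv2.imwrite(f"pics/{n}1.png",im)
s=cv2.imread("pics/scene1.png");t=cv2.imread("pics/top1.png")
cv2.imwrite("pics/a1.png",np.hstack([cv2.resize(s[200:340,220:360],(560,560)),]))
cv2.imwrite("pics/b1.png",cv2.resize(t[140:340,140:420],None,fx=2.5,fy=2.5))
E
```

```text
clock: 2.2
position: [480.7, 202.3, 218.3]
tcp_rot: [[-0.099, 0.995, -0.001], [0.995, 0.099, -0.001], [-0.0, -0.001, -1.0]]
ft_force: [-0.1, 0.0, -0.1]
finger_gap: 94.0
row [0.019 0.004 0.592] [-0.001  0.    -0.003]  pos [480.7 202.3 218.3] q [ 0.33  0.22  1.57 -0.    1.36  0.23] gap 94.0 F [-0.1  0.  -0.1] t 2.2
```

View pics/a1.png

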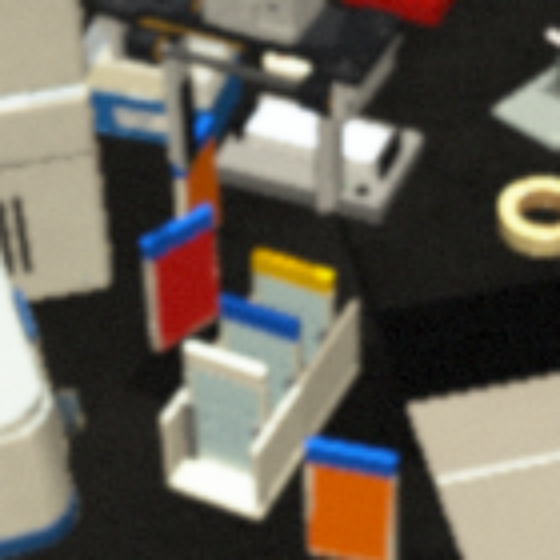

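View pics/b1.png

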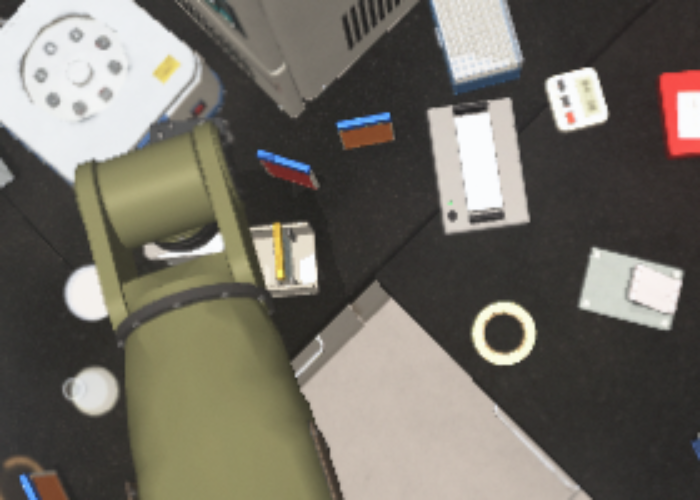

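```bash
python3 - <<'E'
from h import *
np.set_printoptions(precision=1,suppress=True)
P=np.load("pics/topP.npy"); q=P[198:222,238:275].reshape(-1,3); q=q[(q[:,2]>15)&(q[:,2]<200)]; print("red",q.min(0),q.max(0))
q=P[270:300,198:222].reshape(-1,3); q=q[(q[:,2]>15)&(q[:,2]<200)]; print("orange",q.min(0),q.max(0))
X=az(6)[:2];Y=np.array([-X[1],X[0]]);c=np.array([481,206.])
for s in(-1,1):
    for yy in (-4,4):
        w=np.r_[c+30*s*X+Y*yy,120]; print(s,yy,"scene",proj("scene",[w])[0],"crop1",(proj("scene",[w])[0]-[220,200])*4+2,"top",proj("top",[w])[0])
im=cv2.imread("pics/scene1.png"); h=cv2.cvtColor(im,cv2.COLOR_BGR2HSV)
m=((h[...,0]>98)&(h[...,0]<120)&(h[...,1]>120)&(h[...,2]>90)).astype(np.uint8); mm=np.zeros_like(m); mm[268:290,270:298]=m[268:290,270:298]
v,u=np.nonzero(mm); print("scene strip px",u.min(),u.max(),v.min(),v.max(),u.mean(),v.mean(),len(u))
w=np.r_[c+Y*4,111]; print("pred strip face center",proj("scene",[w])[0],proj("scene",[np.r_[c,120]])[0])
cv2.imwrite("pics/c1.png",cv2.resize(im[262:295,265:300],None,fx=16,fy=16,interpolation=cv2.INTER_CUBIC))
E
```

```text
red [573.6 125.8  16.6] [597.6 184.1 116.6]
orange [337.2 264.4  15.7] [396.4 285.1 116.2]
-1 -4 scene [294.5 278.6] crop1 [299.9 316.4] top [235.  252.7]
-1 4 scene [293.2 280.5] crop1 [294.7 324. ] top [232. 253.]
1 -4 scene [274.9 272.3] crop1 [221.5 291. ] top [233.2 230.5]
1 4 scene [273.5 274.1] crop1 [216.  298.4] top [230.2 230.8]
scene strip px 275 294 273 284 284.43859649122805 278.6929824561403 114
pred strip face center [283.4 279.6] [283.9 276.3]
```

View pics/c1.png

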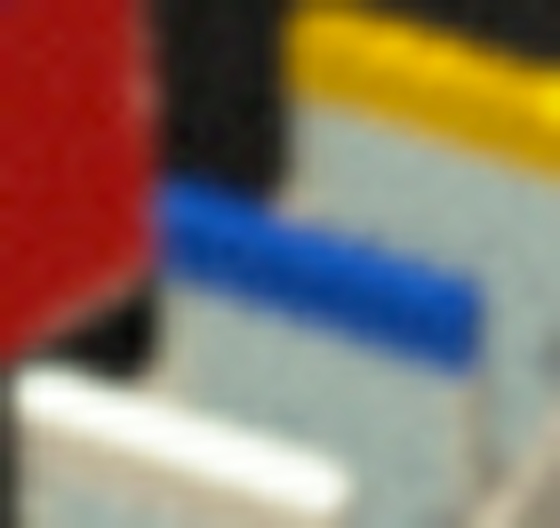

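Prediction and picture agree to about 1 px, and the fingers clear the red look-alike by 30 mm. Descending.

```bash
python3 -m inch '0.016 0.004 0.1 0 0 -0.003; 0.016 0.004 0.2 0 0 -0.003; 0.016 0.004 0.3 0 0 -0.003; 0.016 0.004 0.4 0 0 -0.003; 0.016 0.004 0.48 0 0 -0.003; 0.016 0.004 0.55 0 0 -0.003; 0.016 0.004 0.59 0 0 -0.003; 0.016 0.004 0.59 0 0 -0.003; 0.016 0.004 0.59 0 0 -0.003' 1 20 && python3 -m inch '0 0 0 0 0 0;0 0 0 0 0 0;0 0 0 0 0 0;0 0 0 0 0 0;0 0 0 0 0 0;0 0 0 0 0 0' 0 15; python3 - <<'E'
from h import *
rows([481,206,100],RR(az(6),[0,0,-1]))
E
```

```text
clock: 3.2
position: [481.7, 205.7, 101.5]
tcp_rot: [[-0.103, 0.995, 0.001], [0.995, 0.103, 0.0], [0.0, 0.001, -1.0]]
ft_force: [0.7, 0.2, -0.1]
finger_gap: 94.1
clock: 3.8
position: [481.5, 206.0, 100.9]
tcp_rot: [[-0.104, 0.995, 0.0], [0.995, 0.104, 0.0], [0.0, 0.0, -1.0]]
ft_force: [-0.1, -0.1, 1.4]
finger_gap: 59.4
row [ 0.    -0.002  0.005] [ 0. -0. -0.]  pos [481.5 206.  100.9] q [0.33 0.34 1.7  0.   1.1  0.23] gap 59.4 F [-0.1 -0.1  1.4] t 3.8
```

```bash
python3 -m inch '0 0 -0.02 0 0 0; 0 0 -0.06 0 0 0;0 0 -0.11 0 0 0;0 0 -0.17 0 0 0;0 0 -0.24 0 0 0;0 0 -0.31 0 0 0;0 0 -0.38 0 0 0;0 0 -0.46 0 0 0;0 0 -0.54 0 0 0;0 0 -0.6 0 0 0;0 0 -0.6 0 0 0' 0 20; python3 - <<'E'
from h import *
rows([481,206,100],RR(az(6),[0,0,-1]))
im,d=vision.camera("scene"); cv2.imwrite("pics/a2.png",cv2.resize(im[180:340,200:400],(750,600)))
E
```

```text
clock: 4.9
position: [482.0, 206.2, 222.9]
tcp_rot: [[-0.104, 0.995, 0.003], [0.995, 0.104, 0.001], [0.001, 0.003, -1.0]]
ft_force: [0.4, 0.4, -1.8]
finger_gap: 59.5
row [-0.001 -0.007  0.614] [ 0.002 -0.    -0.   ]  pos [482.  206.2 222.9] q [0.33 0.22 1.56 0.   1.36 0.23] gap 59.5 F [ 0.4  0.4 -1.8] t 4.9
```

View pics/a2.png

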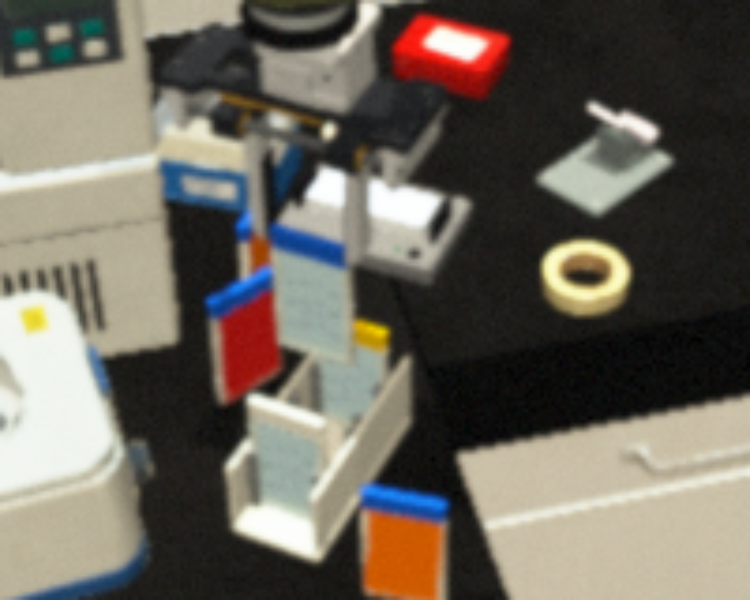

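The cassette is held upright, foot above the rack, and the other two are still in place. Carrying it towards the rest next.

```bash
python3 -m inch '0 0 -0.1 0 0 0; -0.05 0 -0.2 0 0 0; -0.15 0.005 -0.25 0 0 0;-0.3 0.02 -0.25 0 0 0.02;-0.45 0.02 -0.25 0 0 0.04;-0.6 0.02 -0.25 0 0 0.06;-0.75 0.02 -0.25 0 0 0.08;-0.88 0.02 -0.25 0 0 0.1;-1 0.02 -0.25 0 0 0.12;-1 0.02 -0.25 0 0 0.12'; python3 - <<'E'
from h import *
rows([462,-200,265],RR(az(-13.8),[0,0,-1]))
E
```

```text
clock: 5.95
position: [506.1, 5.4, 269.9]
tcp_rot: [[0.088, 0.996, -0.001], [0.996, -0.088, -0.0], [-0.0, -0.001, -1.0]]
ft_force: [-0.3, 0.8, -0.9]
finger_gap: 59.6
row [-1.042 -0.13   0.025] [-0.001  0.     0.097]  pos [506.1   5.4 269.9] q [-0.06  0.15  1.53 -0.    1.46  0.03] gap 59.6 F [-0.3  0.8 -0.9] t 5.95
```

```bash
python3 -m inch '-0.1 -0.01 0 0 0 0.01; -0.25 -0.03 0 0 0 0.03;-0.4 -0.05 0 0 0 0.05;-0.55 -0.07 0 0 0 0.07;-0.7 -0.09 0 0 0 0.08;-0.85 -0.11 0 0 0 0.09;-0.95 -0.12 0 0 0 0.097;-1 -0.13 0 0 0 0.097;-1 -0.13 0 0 0 0.097'; python3 - <<'E'
from h import *
X=az(-13.8);Y=az(76.2);Z=np.array([0,0,1.]);u=(Y+Z)/2**.5;n=(Z-Y)/2**.5
seat=np.array([458.4,-238.6,72])
R=RR(X,-u)
for a,b in((41,80),(41,30)): p=seat+a*u+b*n; print(p); rows(p,R)
E
```

```text
clock: 6.85
position: [463.3, -189.8, 270.4]
tcp_rot: [[0.235, 0.972, -0.001], [0.972, -0.235, 0.0], [0.0, -0.001, -1.0]]
ft_force: [-0.8, 0.6, -1.1]
finger_gap: 59.3
[ 451.82192361 -265.38112976  157.55992052]
row [-0.381  0.034  0.564] [ 0.    -0.5    0.002]  pos [ 463.3 -189.8  270.4] q [-0.46  0.14  1.54  0.    1.46 -0.22] gap 59.3 F [-0.8  0.6 -1.1] t 6.85
[ 460.25535488 -231.04634802  122.20458146]
row [-0.204  0.034  0.741] [ 0.    -0.5    0.002]  pos [ 463.3 -189.8  270.4] q [-0.46  0.14  1.54  0.    1.46 -0.22] gap 59.3 F [-0.8  0.6 -1.1] t 6.85
```

```bash
python3 -m inch '-0.03 0 0.03 0 -0.05 0;-0.06 0 0.07 0 -0.1 0;-0.1 0.01 0.12 0 -0.16 0;-0.14 0.01 0.18 0 -0.22 0;-0.18 0.02 0.24 0 -0.28 0;-0.22 0.02 0.3 0 -0.34 0;-0.27 0.03 0.37 0 -0.4 0;-0.32 0.03 0.44 0 -0.45 0.001;-0.36 0.034 0.5 0 -0.49 0.002;-0.38 0.034 0.54 0 -0.5 0.002;-0.38 0.034 0.564 0 -0.5 0.002;-0.38 0.034 0.564 0 -0.5 0.002'; python3 - <<'E'
from h import *
X=az(-13.8);Y=az(76.2);Z=np.array([0,0,1.]);u=(Y+Z)/2**.5;n=(Z-Y)/2**.5
seat=np.array([458.4,-238.6,72])
R=RR(X,-u)
for a,b in((41,80),(41,12),(36,0)): p=seat+a*u+b*n; rows(p,R)
for c in("scene","top"):
    im,d=vision.camera(c); cv2.imwrite(f"pics/{c}3.png",im)
    w=im[150:290,280:440] if c=="scene" else im[190:310,310:470]
    cv2.imwrite(f"pics/{c}3z.png",cv2.resize(w,None,fx=4,fy=4,interpolation=cv2.INTER_CUBIC))
E
```

```text
clock: 8.05
position: [452.5, -264.6, 158.0]
tcp_rot: [[0.169, 0.971, -0.167], [0.688, -0.237, -0.686], [-0.706, 0.001, -0.708]]
ft_force: [-0.4, -0.4, -1.2]
finger_gap: 59.5
row [-0.002 -0.002  0.004] [ 0.001 -0.001  0.   ]  pos [ 452.5 -264.6  158. ] q [-0.22  0.34  1.77 -0.85  1.21  0.41] gap 59.5 F [-0.4 -0.4 -1.2] t 8.05
row [ 0.338 -0.002  0.005] [ 0.001 -0.001  0.   ]  pos [ 452.5 -264.6  158. ] q [-0.22  0.34  1.77 -0.85  1.21  0.41] gap 59.5 F [-0.4 -0.4 -1.2] t 8.05
row [ 0.398 -0.002  0.03 ] [ 0.001 -0.001  0.   ]  pos [ 452.5 -264.6  158. ] q [-0.22  0.34  1.77 -0.85  1.21  0.41] gap 59.5 F [-0.4 -0.4 -1.2] t 8.05
```

View pics/scene3z.png

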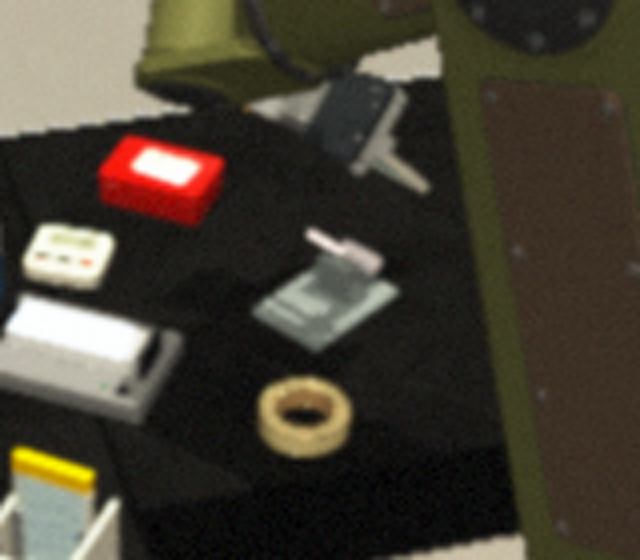

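View pics/top3z.png

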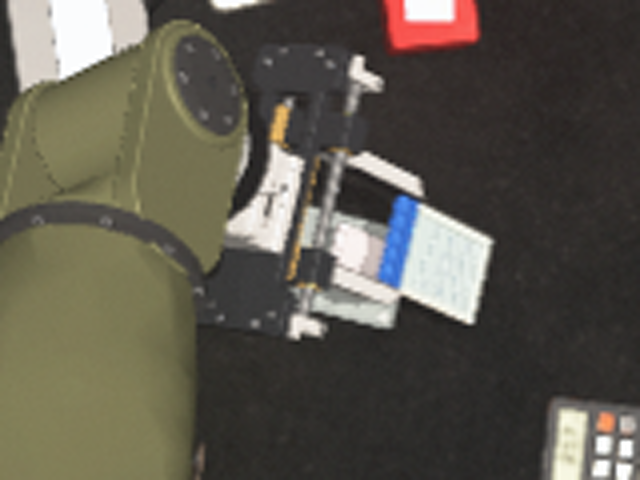

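```bash
python3 - <<'E'
from h import *
np.set_printoptions(precision=2,suppress=True)
im,d=vision.camera("top");P=cloud("top",d)
s=readout.read_state();p=s["position"];R=s["tcp_rot"]
Q=P[230:275,400:440].reshape(-1,3); L=(Q-p)@R
k=L[(abs(L[:,0])<15)&(abs(L[:,1])<40)&(L[:,2]>-40)&(L[:,2]<110)]
print(len(k),k.min(0),k.max(0))
for z in range(-30,110,12):
    m=k[(k[:,2]>=z)&(k[:,2]<z+12)]
    if len(m)>3: print(z,len(m),m[:,0].mean(),m[:,1].min(),m[:,1].max())
E
```

```text
628 [-12.94 -39.67 -39.95] [10.61 39.77 93.79]
-30 57 -4.384319780129612 -38.99516045291524 38.82815405461569
-18 94 -2.1609799035312034 -37.94580333617408 32.997201909271546
-6 59 -2.325382229170743 -29.199495845499577 30.82904941207393
6 51 -1.1993762059431157 -28.837820606957877 28.91068658878547
18 57 -0.38876681455662987 -30.478951739816406 28.813876610923742
30 64 -0.33222959615986863 -30.719323452387744 29.173363396269178
42 51 -0.15018735371461958 -29.887642481518032 28.65630045018129
54 62 0.06810182447092367 -30.68503209716695 29.03020101080723
66 57 0.5037275518547432 -30.68361602918042 29.18888132526063
78 47 0.8007622668130874 -30.979864620994135 28.641558350644058
90 6 3.1158307111419767 -22.19753498907163 28.101065575437342
```

```bash
python3 -m inch '0.06 0 0 0 0 0;0.12 0 0 0 0 0;0.18 0 0 0 0 0;0.24 0 0 0 0 0;0.29 0 0 0 0 0;0.33 0 0 0 0 0;0.345 0 0 0 0 0;0.345 0 0 0 0 0;0.345 0 0 0 0 0'; python3 - <<'E'
from h import *
np.set_printoptions(precision=2,suppress=True)
X=az(-13.8);Y=az(76.2);Z=np.array([0,0,1.]);u=(Y+Z)/2**.5;n=(Z-Y)/2**.5
seat=np.array([458.4,-238.6,72]);R=RR(X,-u)
for a,b in((41,5),(36,0)): rows(seat+a*u+b*n,R)
im,d=vision.camera("top");P=cloud("top",d)
cv2.imwrite("pics/t4.png",cv2.resize(im[220:290,360:440],None,fx=8,fy=8,interpolation=cv2.INTER_CUBIC))
E
```

```text
clock: 9.1
position: [463.9, -217.9, 109.5]
tcp_rot: [[0.169, 0.971, -0.167], [0.687, -0.237, -0.687], [-0.707, 0.002, -0.707]]
ft_force: [0.2, -0.6, -0.6]
finger_gap: 59.3
row [ 0.03 -0.    0.  ] [ 0.  0. -0.]  pos [ 463.9 -217.9  109.5] q [-0.12  0.43  1.78 -0.85  1.21  0.55] gap 59.3 F [ 0.2 -0.6 -0.6] t 9.1
row [ 0.06 -0.    0.03] [ 0.  0. -0.]  pos [ 463.9 -217.9  109.5] q [-0.12  0.43  1.78 -0.85  1.21  0.55] gap 59.3 F [ 0.2 -0.6 -0.6] t 9.1
```

View pics/t4.png

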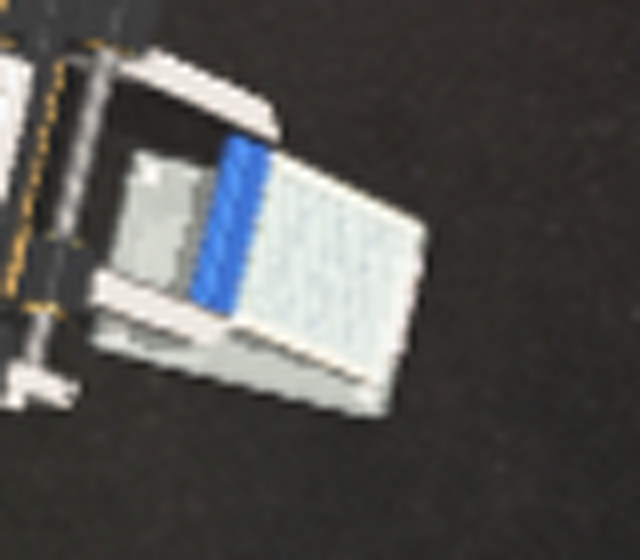

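```bash
python3 -m inch '0.01 0 0 0 0 0;0.02 0 0 0 0 0;0.02 0 0 0 0 0;0.02 0 0 0 0 0'; python3 -m inch '0.01 0 0 0 0 0;0.01 0 0 0 0 0;0.01 0 0 0 0 0';python3 -m inch '0.01 0 0 0 0 0;0.01 0 0 0 0 0;0.01 0 0 0 0 0'
```

```text
clock: 9.55
position: [464.5, -215.0, 106.4]
tcp_rot: [[0.169, 0.971, -0.167], [0.687, -0.237, -0.687], [-0.707, 0.001, -0.707]]
ft_force: [0.4, -0.7, -1.6]
finger_gap: 59.5
clock: 9.85
position: [464.9, -213.6, 105.0]
tcp_rot: [[0.169, 0.971, -0.167], [0.687, -0.237, -0.687], [-0.707, 0.001, -0.707]]
ft_force: [0.2, -0.2, -1.3]
finger_gap: 59.3
clock: 10.15
position: [465.2, -212.2, 103.6]
tcp_rot: [[0.169, 0.971, -0.167], [0.687, -0.237, -0.687], [-0.707, 0.001, -0.707]]
ft_force: [-0.9, -0.2, -1.4]
finger_gap: 59.5
```

```bash
for i in 1 ; do python3 -m inch '0.01 0 0 0 0 0;0.01 0 0 0 0 0;0.01 0 0 0 0 0' | grep -E 'pos|force';  python3 -m inch '0.007 0 0 0 0 0;0.007 0 0 0 0 0;0.007 0 0 0 0 0'| grep -E 'pos|force'; done
```

```text
position: [465.6, -210.9, 102.2]
ft_force: [-0.6, -0.3, 0.4]
position: [465.8, -209.9, 101.3]
ft_force: [-0.8, -1.3, 2.4]
```

Contact came on the face where predicted (b≈0). Sliding down to the lip.

```bash
python3 -m inch '0 0 0.01 0 0 0;0 0 0.015 0 0 0;0 0 0.015 0 0 0;0 0 0.015 0 0 0'| grep -E 'pos|force'; python3 -m inch '0 0 0.007 0 0 0;0 0 0.007 0 0 0;0 0 0.007 0 0 0'| grep -E 'pos|force';
```

```text
position: [465.2, -212.1, 99.0]
ft_force: [-0.2, -3.3, -1.0]
position: [465.0, -213.0, 98.0]
ft_force: [0.6, -2.1, 0.5]
```

```bash
python3 -m inch '0 0 0.007 0 0 0;0 0 0.007 0 0 0;0 0 0.007 0 0 0'| grep -E 'pos|force'; python3 -m inch '0 0 0.007 0 0 0;0 0 0.007 0 0 0;0 0 0.007 0 0 0'| grep -E 'pos|force';
```

```text
position: [464.8, -213.9, 97.0]
ft_force: [0.3, -2.4, 1.0]
position: [464.9, -214.5, 96.5]
ft_force: [-0.4, 4.0, 5.7]
```

Lip contact (7 N uphill), within 1 mm of the computed seat. Releasing.

```bash
python3 -m inch '0 0 0 0 0 0;0 0 0 0 0 0;0 0 0 0 0 0;0 0 0 0 0 0;0 0 0 0 0 0;0 0 0 0 0 0' 0.85 20; python3 - <<'E'
from h import *
im,d=vision.camera("top")
cv2.imwrite("pics/t5.png",cv2.resize(im[220:290,360:440],None,fx=8,fy=8,interpolation=cv2.INTER_CUBIC))
E
```

```text
clock: 12.65
position: [464.6, -214.8, 96.0]
tcp_rot: [[0.169, 0.971, -0.167], [0.687, -0.237, -0.687], [-0.707, 0.001, -0.707]]
ft_force: [0.4, -0.2, -0.5]
finger_gap: 79.9
```

View pics/t5.png

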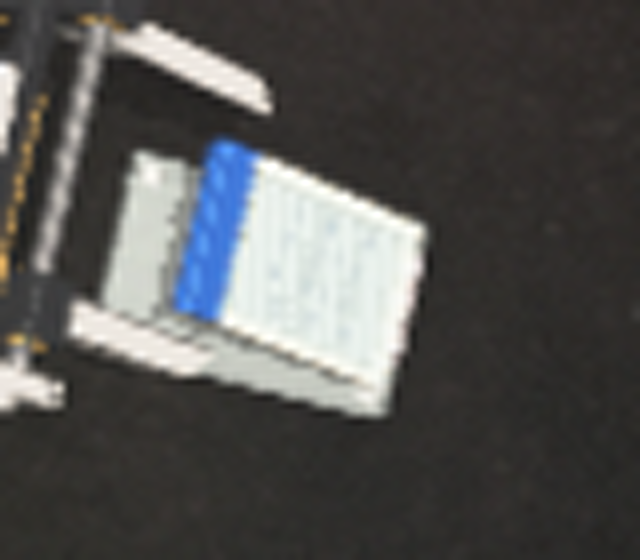

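The cassette rests on the face, let go. Retreating uphill along the tool, then turning over to the face-on grasp.

```bash
python3 -m inch '0 0 -0.05 0 0 0;0 0 -0.12 0 0 0;0 0 -0.2 0 0 0;0 0 -0.3 0 0 0;0 0 -0.4 0 0 0;0 0 -0.5 0 0 0;-0.1 0 -0.6 0 0 0;-0.2 0 -0.65 0 0 0;-0.3 0 -0.7 0 0 0;-0.3 0 -0.7 0 0 0' 1; python3 - <<'E'
from h import *
np.set_printoptions(precision=2,suppress=True)
X=az(-13.8);Y=az(76.2);Z=np.array([0,0,1.]);u=(Y+Z)/2**.5;n=(Z-Y)/2**.5
seat=np.array([458.4,-238.6,72])
im,d=vision.camera("top");P=cloud("top",d)
cv2.imwrite("pics/t6.png",cv2.resize(im[220:290,360:440],None,fx=8,fy=8,interpolation=cv2.INTER_CUBIC))
Q=P[230:280,375:425].reshape(-1,3); L=np.c_[(Q-seat)@X,(Q-seat)@u,(Q-seat)@n]
k=L[(abs(L[:,2])<14)&(abs(L[:,0])<45)&(abs(L[:,1])<70)]; 
print(len(k),np.percentile(k,[1,50,99],axis=0)); A=np.c_[k[:,:2],np.ones(len(k))]; print("plane",np.linalg.lstsq(A,k[:,2],rcond=None)[0])
hit=np.array([k[:,0],k[:,1]]).T.astype(np.float32); print(cv2.minAreaRect(hit))
R=RR(X,-n)
for b in(130,): rows(seat+b*n,R)
rows(seat+110*Z+60*Y*0,RR(X,-Z))
E
```

```text
clock: 13.7
position: [478.6, -159.5, 240.7]
tcp_rot: [[0.172, 0.971, -0.163], [0.687, -0.237, -0.687], [-0.706, 0.006, -0.708]]
ft_force: [0.3, 0.2, 0.1]
finger_gap: 93.9
634 [[-29.04 -59.88  -4.54]
 [  0.42   3.56   4.76]
 [ 30.39  56.7   10.58]]
plane [ 0.01 -0.06  4.68]
((0.8629112243652344, -1.5332870483398438), (124.01531982421875, 61.574989318847656), 89.07654571533203)
row [-0.35 -0.    0.88] [0. 1. 0.]  pos [ 478.2 -159.3  238.8] q [-0.01  0.28  1.64 -0.76  1.48  0.41] gap 94.0 F [ 0.5  0.4 -0.7] t 13.75
row [-0.09 -0.    0.49] [ 0.   0.5 -0. ]  pos [ 478.2 -159.3  238.8] q [-0.01  0.28  1.64 -0.76  1.48  0.41] gap 94.0 F [ 0.5  0.4 -0.7] t 13.75
```

View pics/t6.png

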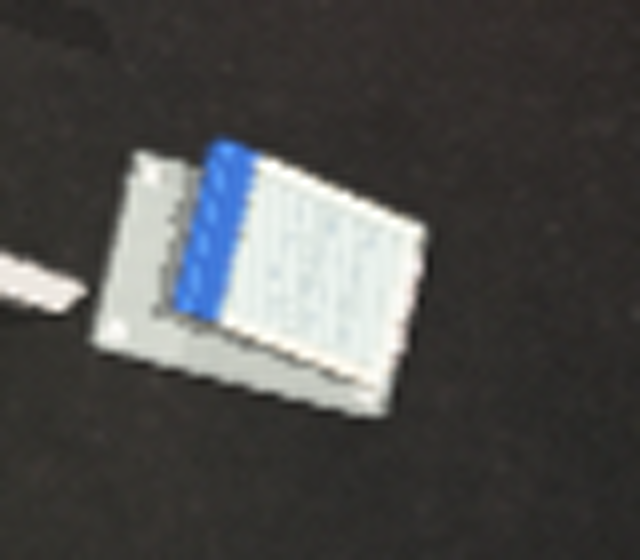

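Cassette measured within about 1 mm of the seat on the rest. Turning to face it.

```bash
python3 -m inch '-0.03 0 0.06 0 0.06 0;-0.06 0 0.13 0 0.14 0;-0.09 0 0.21 0 0.22 0;-0.13 0 0.3 0 0.31 0;-0.16 0 0.39 0 0.4 0;-0.2 0 0.48 0 0.49 0;-0.23 0 0.57 0 0.58 0;-0.27 0 0.66 0 0.67 0;-0.3 0 0.74 0 0.76 0;-0.33 0 0.81 0 0.85 0;-0.35 0 0.86 0 0.94 0;-0.35 0 0.88 0 1 0'; python3 -m inch '0 0 0 0 0 0;0 0 0 0 0 0'; python3 - <<'E'
from h import *
X=az(-13.8);Y=az(76.2);Z=np.array([0,0,1.]);u=(Y+Z)/2**.5;n=(Z-Y)/2**.5
seat=np.array([458.4,-238.6,72])+.5*X; R=RR(X,-n)
for b in(40,10): rows(seat+b*n,R)
E
```

```text
clock: 14.95
position: [436.0, -329.4, 160.7]
tcp_rot: [[0.169, 0.971, 0.17], [0.681, -0.239, 0.692], [0.713, -0.001, -0.701]]
ft_force: [-0.0, -0.3, 0.2]
finger_gap: 93.8
clock: 15.15
position: [436.9, -328.3, 161.8]
tcp_rot: [[0.168, 0.971, 0.167], [0.688, -0.237, 0.686], [0.706, -0.0, -0.708]]
ft_force: [0.1, -0.0, -0.7]
finger_gap: 94.3
row [0.009 0.001 0.443] [-0.001  0.001  0.   ]  pos [ 436.9 -328.3  161.8] q [-0.98  0.63  1.32  0.56  1.76 -0.8 ] gap 94.3 F [ 0.1 -0.  -0.7] t 15.15
row [0.009 0.001 0.593] [-0.001  0.001  0.   ]  pos [ 436.9 -328.3  161.8] q [-0.98  0.63  1.32  0.56  1.76 -0.8 ] gap 94.3 F [ 0.1 -0.  -0.7] t 15.15
```

```bash
python3 -m inch '0.009 0.001 0.08 0 0 0;0.009 0.001 0.17 0 0 0;0.009 0.001 0.26 0 0 0;0.009 0.001 0.35 0 0 0;0.009 0.001 0.43 0 0 0;0.009 0.001 0.5 0 0 0;0.009 0.001 0.55 0 0 0;0.009 0.001 0.58 0 0 0;0.009 0.001 0.593 0 0 0;0.009 0.001 0.593 0 0 0;0.009 0.001 0.593 0 0 0'; python3 - <<'E'
from h import *
im,d=vision.camera("top")
cv2.imwrite("pics/t7.png",cv2.resize(im[220:310,350:450],None,fx=6,fy=6,interpolation=cv2.INTER_CUBIC))
E
```

```text
clock: 16.25
position: [457.2, -246.6, 80.2]
tcp_rot: [[0.167, 0.971, 0.169], [0.687, -0.238, 0.686], [0.707, 0.002, -0.707]]
ft_force: [-1.1, -0.0, -0.8]
finger_gap: 93.8
```

View pics/t7.png

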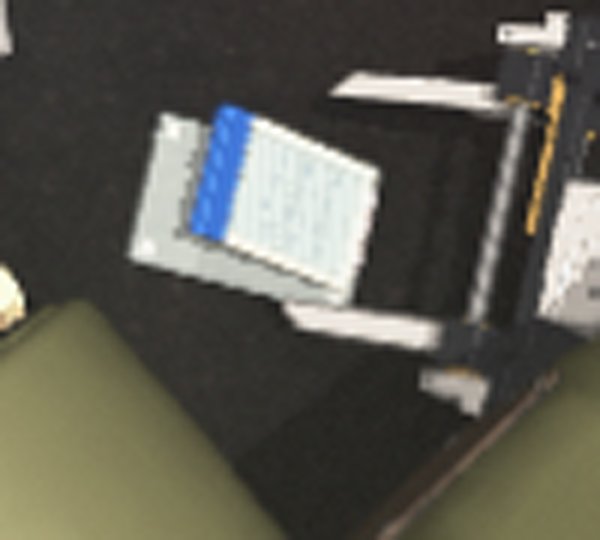

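```bash
python3 - <<'E'
from h import *
s=readout.read_state();p=s["position"];R=s["tcp_rot"]
for y in(-47,47,-59,59):
    w=p+R@[0,y,22]; print(y,np.round(w),(proj("top",[w])[0]-[350,220])*6+3)
im,d=vision.camera("top");P=cloud("top",d)
Q=P[225:300,350:430].reshape(-1,3);L=(Q-p)@R
for lo,hi in((-62,-44),(44,62)):
    k=L[(L[:,1]>lo)&(L[:,1]<hi)&(abs(L[:,0])<14)&(L[:,2]<40)]; print(np.percentile(k,[1,50,99],axis=0).round(1))
k=L[(abs(L[:,1])<28)&(abs(L[:,0])<70)&(abs(L[:,2]-6)<8)]; print("cass top face z",np.median(k[:,2]),"x range",np.percentile(k[:,0],[1,99]))
E
```

```text
-47 [ 415. -220.   65.] [241.57631217 296.43444663]
47 [ 507. -243.   65.] [287.32439408 100.13663175]
-59 [ 404. -218.   65.] [235.64900406 321.71790269]
59 [ 518. -246.   65.] [293.07433086  75.31787112]
[[ -3.8 -59.6 -94.7]
 [  9.1 -53.4 -54.2]
 [ 12.9 -46.4 -14.5]]
[[ -8.2  47.3 -87. ]
 [  8.6  51.7 -53.1]
 [ 13.3  60.5 -11.6]]
cass top face z 6.795592363414965 x range [-59.47287043  56.26469201]
```

```bash
python3 - <<'E'
from h import *
np.set_printoptions(precision=0,suppress=True,linewidth=200)
s=readout.read_state();p=s["position"];R=s["tcp_rot"]
im,d=vision.camera("top");P=cloud("top",d)
for y in(-53,53):
  for z in range(-60,31,6):
    for x in (8,0):
        w=p+R@[x,y,z]; u,v=proj("top",[w])[0]; u,v=int(round(u)),int(round(v)); print(y,z,x,(u,v),"pred",w,"seen",P[v,u],im[v,u],end=" | ")
    print()
cv2.imwrite("pics/t8.png",cv2.resize(im[225:285,380:440],None,fx=10,fy=10,interpolation=cv2.INTER_NEAREST))
im,d=vision.camera("scene");cv2.imwrite("pics/s8.png",cv2.resize(im[150:270,300:420],None,fx=5,fy=5,interpolation=cv2.INTER_CUBIC))
E
```

```text
-53 -60 8 (412, 274) pred [ 397. -270.  128.] seen [ 397. -270.  129.] [223 230 235] | -53 -60 0 (413, 275) pred [ 396. -275.  123.] seen [ 394. -272.  136.] [222 229 234] | 
-53 -54 8 (410, 274) pred [ 398. -266.  124.] seen [ 397. -265.  130.] [222 230 236] | -53 -54 0 (412, 274) pred [ 397. -271.  118.] seen [ 397. -270.  129.] [223 230 235] | 
-53 -48 8 (408, 273) pred [ 399. -261.  120.] seen [ 400. -261.  121.] [222 230 236] | -53 -48 0 (410, 274) pred [ 398. -267.  114.] seen [ 397. -265.  130.] [222 230 236] | 
-53 -42 8 (406, 273) pred [ 400. -257.  115.] seen [ 400. -256.  120.] [222 229 235] | -53 -42 0 (408, 274) pred [ 399. -263.  110.] seen [ 397. -261.  121.] [224 231 236] | 
-53 -36 8 (404, 273) pred [ 401. -253.  111.] seen [ 401. -252.  113.] [223 230 235] | -53 -36 0 (406, 274) pred [ 400. -259.  106.] seen [ 397. -256.  121.] [219 226 232] | 
-53 -30 8 (403, 273) pred [ 402. -249.  107.] seen [ 401. -249.  110.] [222 229 236] | -53 -30 0 (404, 273) pred [ 401. -255.  101.] seen [ 401. -252.  113.] [223 230 235] | 
-53 -24 8 (401, 272) pred [ 403. -245.  103.] seen
[... 3646 characters left out ...]
.] seen [ 519. -266.    4.] [45 47 51] | 
53 12 8 (399, 234) pred [ 512. -245.   77.] seen [ 523. -258.   -3.] [49 51 54] | 53 12 0 (401, 234) pred [ 511. -251.   72.] seen [ 522. -263.    3.] [46 48 51] | 
53 18 8 (397, 233) pred [ 513. -241.   73.] seen [ 526. -253.   -4.] [47 49 52] | 53 18 0 (399, 234) pred [ 512. -247.   68.] seen [ 523. -258.   -3.] [49 51 54] | 
53 24 8 (396, 233) pred [ 514. -237.   69.] seen [ 525. -249.   -1.] [49 50 54] | 53 24 0 (397, 234) pred [ 513. -243.   63.] seen [ 522. -252.   -1.] [48 50 55] | 
53 30 8 (394, 233) pred [ 515. -233.   65.] seen [ 525. -243.    4.] [51 54 58] | 53 30 0 (396, 234) pred [ 514. -239.   59.] seen [ 522. -249.    1.] [47 48 52] |
```

View pics/t8.png

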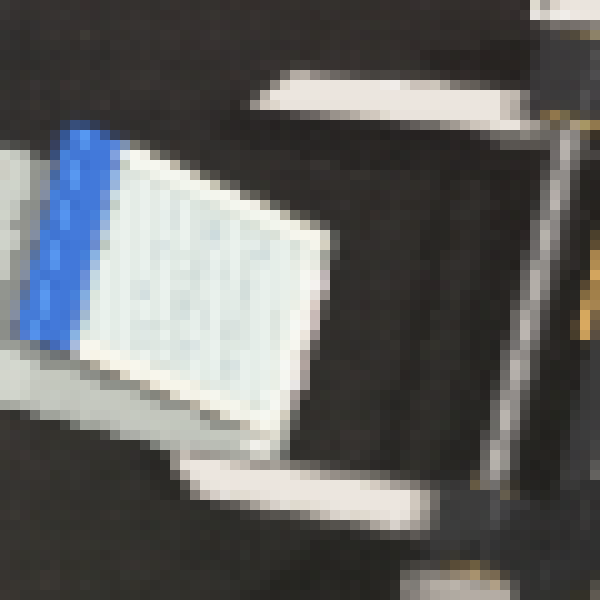

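View pics/s8.png

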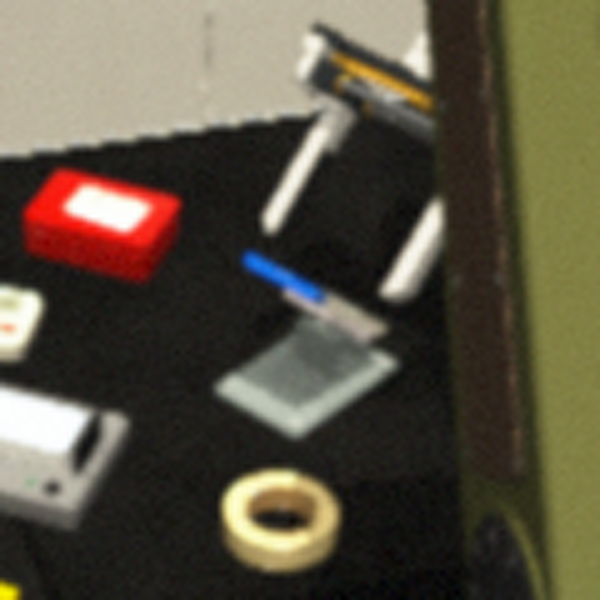

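```bash
python3 - <<'E'
from h import *
np.set_printoptions(precision=1,suppress=True,linewidth=200)
# known poses: t3 gap 59.5
for nm,p,R,off,sc,g in (("t4 gap59",[463.9,-217.9,109.5],[[0.169,0.971,-0.167],[0.687,-0.237,-0.687],[-0.707,0.002,-0.707]],(360,220),8,59.4),
 ("t5 gap80",[464.6,-214.8,96.0],[[0.169,0.971,-0.167],[0.687,-0.237,-0.687],[-0.707,0.001,-0.707]],(360,220),8,79.9),
 ("t6 gap94",[478.2,-159.3,238.8],[[0.172,0.971,-0.163],[0.687,-0.237,-0.687],[-0.706,0.006,-0.708]],(360,220),8,94),
 ("top3z gap59",[452.5,-264.6,158.0],[[0.169,0.971,-0.167],[0.688,-0.237,-0.686],[-0.706,0.001,-0.708]],(310,190),4,59.5)):
    p=np.array(p);R=np.array(R)
    for z in(-20,-10,0,10,22):
        o=[]
        for y in(g/2,g/2+12,-g/2,-g/2-12):
            for x in(-8,8): o.append((proj("top",[p+R@[x,y,z]])[0]-off)*sc+sc/2)
        print(nm,z,*o)
E
```

```text
t4 gap59 -20 [255.8 141. ] [218.1 137.4] [263.8 106.3] [226.2 103. ] [215.4 313.8] [177.8 308.9] [207.1 349. ] [169.6 343.8]
t4 gap59 -10 [273.3 149. ] [235.7 145.4] [281.3 114.5] [243.7 111.2] [233.2 321. ] [195.7 316. ] [225. 356.] [187.5 350.7]
t4 gap59 0 [290.6 156.9] [253.1 153.3] [298.5 122.6] [261.  119.2] [250.8 328.1] [213.4 323.1] [242.7 363. ] [205.3 357.7]
t4 gap59 10 [307.7 164.8] [270.3 161.1] [315.6 130.6] [278.2 127.2] [268.2 335.2] [230.9 330.1] [260.2 369.8] [222.8 364.5]
t4 gap59 22 [328.1 174.2] [290.7 170.4] [335.9 140.2] [298.5 136.7] [288.9 343.5] [251.6 338.5] [280.9 378. ] [243.7 372.6]
t5 gap80 -20 [247.6 115.1] [210.4 111.8] [255.6  80.8] [218.4  77.8] [193.7 345.4] [156.7 340.2] [185.5 380.2] [148.5 374.8]
t5 gap80 -10 [265.  123.2] [227.8 119.8] [272.9  89. ] [235.8  86. ] [211.4 352.3] [174.5 347.1] [203.3 387. ] [166.4 381.6]
t5 gap80 0 [282.1 131.1] [245.1 127.8] [290.   97.2] [252.9  94.1] [229.  359.2] [192.1 354. ] [220.9 393.8] [184.1 388.3]
t5 gap80 10 [299.2 139.1] [262.2 135.6] [307.  105.3] [270.  102.1] [246.4 366.1] [209.6 360.8] [238.4 400.4
[... 696 characters left out ...]
  -21.6] [149.  312.4] [109.1 306.9] [140.  350.4] [100.1 344.5]
top3z gap59 -20 [411.4 198. ] [391.2 196.1] [415.4 180.1] [395.3 178.3] [390.9 287.8] [370.8 285.1] [386.8 306. ] [366.7 303.2]
top3z gap59 -10 [420.  202.2] [399.9 200.2] [424.  184.3] [403.9 182.5] [399.7 291.4] [379.6 288.8] [395.5 309.5] [375.5 306.7]
top3z gap59 0 [428.5 206.2] [408.4 204.3] [432.5 188.5] [412.4 186.7] [408.3 295. ] [388.3 292.4] [404.2 313.1] [384.2 310.2]
top3z gap59 10 [436.9 210.3] [416.8 208.3] [440.8 192.6] [420.8 190.8] [416.9 298.6] [396.9 295.9] [412.8 316.6] [392.8 313.7]
top3z gap59 22 [446.8 215.1] [426.8 213.1] [450.8 197.5] [430.8 195.6] [427.  302.9] [407.1 300.2] [423.  320.7] [403.1 317.8]
```

The picture disagrees with the stated hand geometry. The depth shows the fingertips ending about 6–10 mm *behind* the reported TCP along tool z, not 22 mm ahead, so at this pose they are short of the cassette's edges. I will advance about 28 mm, which is safe whichever is right, and look again.

```bash
python3 -m inch '0 0 0.02 0 0 0;0 0 0.05 0 0 0;0 0 0.08 0 0 0;0 0 0.11 0 0 0;0 0 0.13 0 0 0;0 0 0.14 0 0 0;0 0 0.14 0 0 0;0 0 0.14 0 0 0'; python3 - <<'E'
from h import *
np.set_printoptions(precision=1,suppress=True,linewidth=200)
s=readout.read_state();p=s["position"];R=s["tcp_rot"]
im,d=vision.camera("top");P=cloud("top",d)
Q=P[220:300,360:430].reshape(-1,3);L=(Q-p)@R
for lo,hi in((-62,-45),(45,62)):
    k=L[(L[:,1]>lo)&(L[:,1]<hi)&(abs(L[:,0])<14)&(L[:,2]<40)]; print(np.percentile(k,[1,50,99],axis=0))
k=L[(abs(L[:,1])<27)&(abs(L[:,0])<70)&(abs(L[:,2]+22)<8)]; print("cass face z",np.median(k[:,2]),"x range",np.percentile(k[:,0],[1,99]),"y med",np.median(k[:,1]))
cv2.imwrite("pics/t9.png",cv2.resize(im[225:285,370:430],None,fx=10,fy=10,interpolation=cv2.INTER_NEAREST))
E
```

```text
clock: 17.25
position: [461.9, -227.1, 60.3]
tcp_rot: [[0.167, 0.971, 0.169], [0.687, -0.237, 0.687], [0.707, 0.001, -0.707]]
ft_force: [1.4, -1.0, 0.4]
finger_gap: 94.0
[[  -6.4  -59.2 -131.1]
 [   8.   -53.2  -55.9]
 [  13.4  -46.2  -13.8]]
[[ -10.4   47.5 -104.4]
 [   7.8   51.9  -57.7]
 [  13.3   59.7  -14.6]]
cass face z -21.435456672600537 x range [-60.   56.6] y med 0.13726482767233766
```

View pics/t9.png

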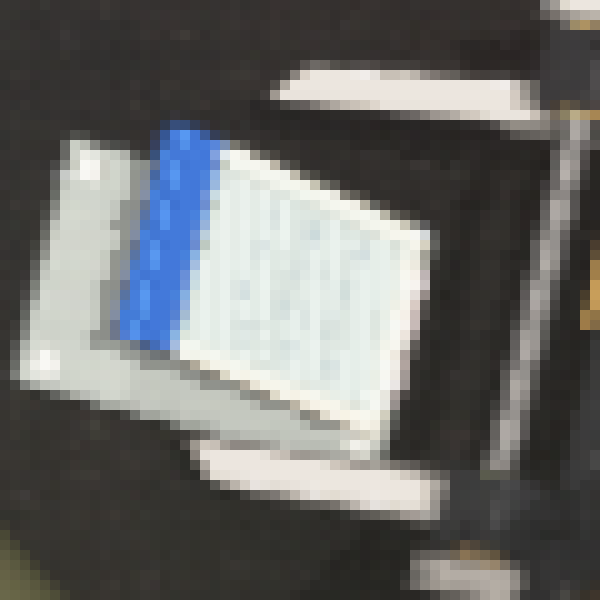

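```bash
python3 -m inch '0 0 0.015 0 0 0;0 0 0.015 0 0 0;0 0 0.015 0 0 0'|grep -E 'pos|force'; python3 -m inch '0 0 0 0 0 0;0 0 0 0 0 0;0 0 0 0 0 0;0 0 0 0 0 0;0 0 0 0 0 0;0 0 0 0 0 0;0 0 0 0 0 0' 0 15; python3 - <<'E'
from h import *
im,d=vision.camera("top")
cv2.imwrite("pics/t10.png",cv2.resize(im[225:285,370:430],None,fx=10,fy=10,interpolation=cv2.INTER_NEAREST))
E
```

```text
position: [462.4, -224.9, 58.0]
ft_force: [-0.4, -0.3, -0.6]
clock: 18.3
position: [462.4, -224.9, 58.1]
tcp_rot: [[0.167, 0.971, 0.169], [0.687, -0.237, 0.687], [0.707, 0.001, -0.707]]
ft_force: [-0.6, -0.2, -0.5]
finger_gap: 59.6
```

View pics/t10.png

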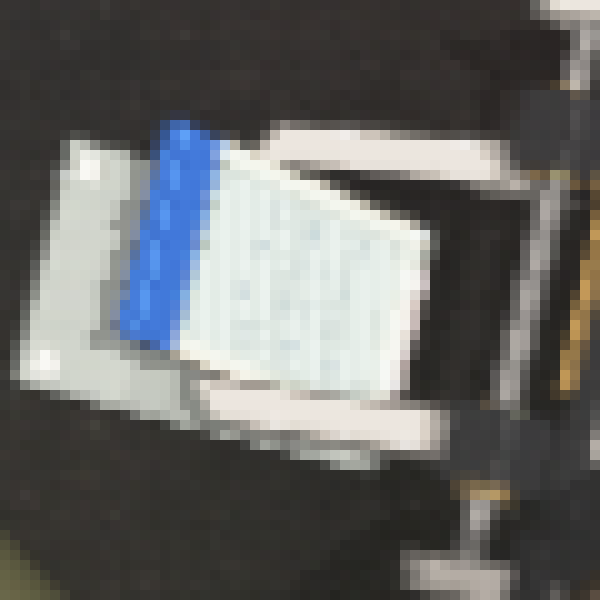

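The gap is 59.6 mm and the fingers straddle the middle of the long sides, so it is gripped. Lifting off the face with a check.

```bash
python3 -m inch '0 0 -0.01 0 0 0;0 0 -0.03 0 0 0;0 0 -0.06 0 0 0;0 0 -0.1 0 0 0;0 0 -0.15 0 0 0;0 0 -0.2 0 0 0;0 0 -0.25 0 0 0;0 0 -0.3 0 0 0;0 0 -0.3 0 0 0' 0 25; python3 - <<'E'
from h import *
np.set_printoptions(precision=2,suppress=True,linewidth=200)
s=readout.read_state();p=s["position"];R=s["tcp_rot"]
im,d=vision.camera("top");P=cloud("top",d)
Q=P[220:320,360:450].reshape(-1,3);L=(Q-p)@R
k=L[(abs(L[:,1])<27)&(abs(L[:,0])<70)&(abs(L[:,2]+24)<9)]; print(len(k),"face z",np.median(k[:,2]),"x",np.percentile(k[:,0],[1,99]),"y med",np.median(k[:,1]),"plane",np.linalg.lstsq(np.c_[k[:,:2],np.ones(len(k))],k[:,2],rcond=None)[0])
cv2.imwrite("pics/t11.png",cv2.resize(im[220:310,360:450],None,fx=6,fy=6,interpolation=cv2.INTER_CUBIC))
rows([560,-120,190],RR(az(-81.7),[0,0,-1]))
E
```

```text
clock: 19.25
position: [452.3, -267.3, 101.5]
tcp_rot: [[0.167, 0.971, 0.17], [0.688, -0.238, 0.686], [0.706, 0.003, -0.708]]
ft_force: [0.6, 0.4, -1.7]
finger_gap: 59.5
531 face z -23.79609984807065 x [-53.13  56.26] y med 0.325670576000544 plane [  0.04  -0.01 -23.77]
row [0.91 0.35 0.28] [-0.29 -0.44  0.71]  pos [ 452.3 -266.7  100.8] q [-0.91  0.63  1.49  0.59  1.58 -0.83] gap 59.6 F [ 0.4  0.5 -2. ] t 19.3
```

View pics/t11.png

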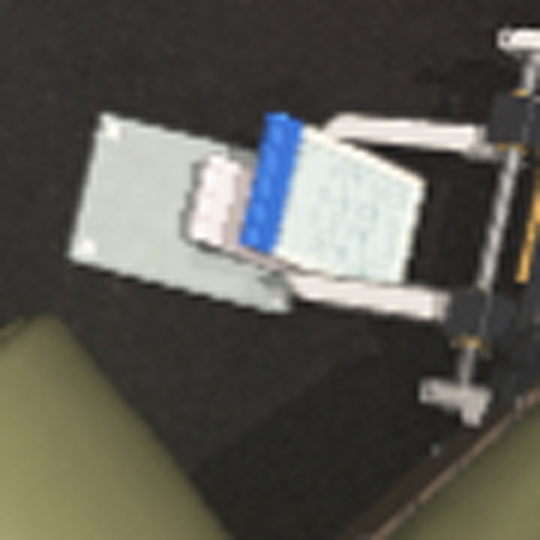

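```bash
python3 -m inch '0.04 0 -0.04 0 0 0;0.09 0 -0.09 0 0 0;0.14 0 -0.14 0 -0.05 0;0.19 0 -0.19 0 -0.1 0;0.24 0 -0.24 0 -0.16 0;0.29 0 -0.29 0 -0.22 0;0.33 0 -0.33 0 -0.28 0;0.35 0 -0.35 0 -0.34 0;0.35 0 -0.35 0 -0.4 0;0.35 0 -0.35 0 -0.45 0;0.35 0 -0.35 0 -0.5 0;0.35 0 -0.35 0 -0.5 0'; python3 - <<'E'
from h import *
rows([560,-120,170],RR(az(-81.7),[0,0,-1]))
E
```

```text
clock: 20.5
position: [452.6, -264.7, 200.9]
tcp_rot: [[0.236, 0.972, 0.002], [0.972, -0.236, -0.002], [-0.001, 0.003, -1.0]]
ft_force: [1.0, -0.7, -0.5]
finger_gap: 59.9
row [0.83  0.351 0.154] [ 0.002 -0.     0.756]  pos [ 452.6 -264.7  200.9] q [-0.6   0.24  1.59 -0.    1.31 -0.36] gap 59.9 F [ 1.  -0.7 -0.5] t 20.5
```

```bash
python3 -m inch '0.06 0.02 0 0 0 0.05;0.14 0.06 0 0 0 0.12;0.22 0.1 0 0 0 0.2;0.31 0.13 0 0 0 0.28;0.4 0.17 0 0 0 0.36;0.5 0.21 0 0 0 0.44;0.6 0.25 0 0 0 0.52;0.69 0.29 0 0 0 0.6;0.76 0.32 0 0 0 0.67;0.81 0.34 0 0 0 0.73;0.83 0.35 0 0 0 0.756;0.83 0.35 0 0 0 0.756'; python3 - <<'E'
from h import *
np.set_printoptions(precision=2,suppress=True,linewidth=200)
s=readout.read_state();p=s["position"];R=s["tcp_rot"]
im,d=vision.camera("top");P=cloud("top",d)
cv2.imwrite("pics/t12.png",cv2.resize(im[150:300,290:440],None,fx=4,fy=4,interpolation=cv2.INTER_CUBIC))
im,d=vision.camera("scene"); cv2.imwrite("pics/s12.png",cv2.resize(im[140:290,230:380],None,fx=4,fy=4,interpolation=cv2.INTER_CUBIC))
rows([600.4,-58.5,110],RR(az(-81.7),[0,0,-1]))
E
```

```text
clock: 21.7
position: [559.6, -121.1, 199.9]
tcp_rot: [[0.99, 0.143, 0.001], [0.143, -0.99, 0.002], [0.001, -0.002, -1.0]]
ft_force: [0.1, -0.9, -1.2]
finger_gap: 59.9
row [ 0.25 -0.28  0.45] [-0. -0. -0.]  pos [ 559.4 -121.7  199.8] q [-0.28  0.35  1.45  0.    1.35  1.15] gap 59.9 F [-0.6  0.3 -2.5] t 21.8
```

View pics/t12.png

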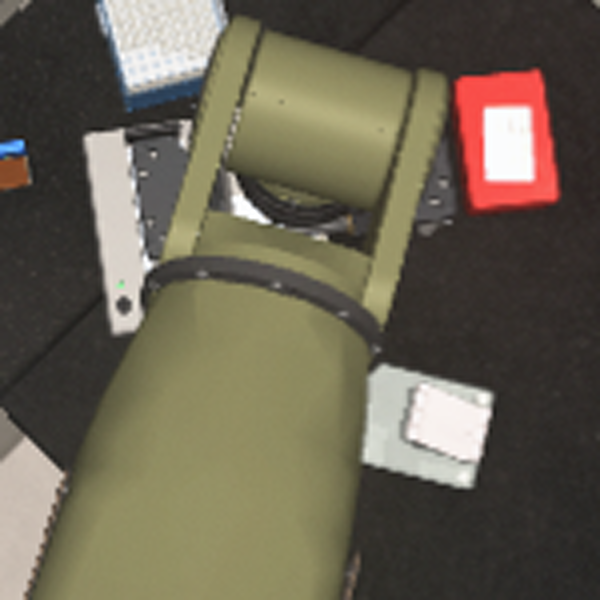

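View pics/s12.png

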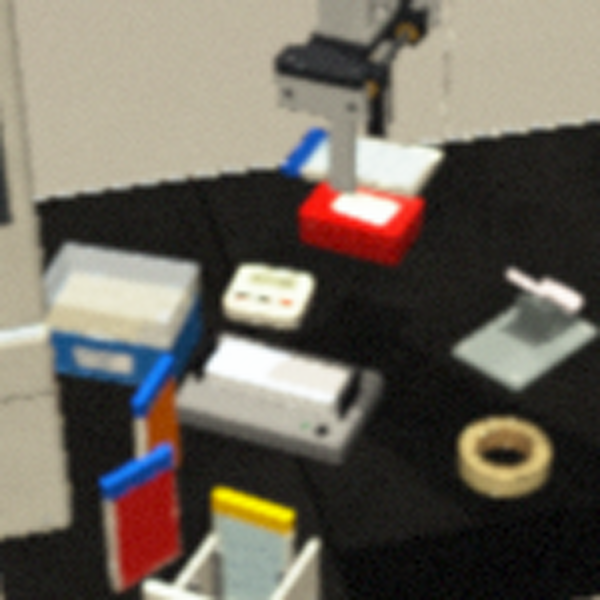

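```bash
python3 -m inch '0.03 -0.04 0.05 0 0 0;0.07 -0.08 0.1 0 0 0;0.12 -0.13 0.17 0 0 0;0.17 -0.19 0.24 0 0 0;0.22 -0.24 0.32 0 0 0;0.25 -0.28 0.4 0 0 0;0.25 -0.28 0.45 0 0 0;0.25 -0.28 0.45 0 0 0'; python3 - <<'E'
from h import *
np.set_printoptions(precision=2,suppress=True,linewidth=200)
s=readout.read_state();p=s["position"];R=s["tcp_rot"]
im,d=vision.camera("top");cv2.imwrite("pics/t13.png",cv2.resize(im[150:270,260:400],None,fx=5,fy=5,interpolation=cv2.INTER_CUBIC))
im,d=vision.camera("scene"); P=cloud("scene",d); cv2.imwrite("pics/s13.png",cv2.resize(im[160:280,240:370],None,fx=6,fy=5,interpolation=cv2.INTER_CUBIC))
L=((P-p)@R)[160:280,240:370].reshape(-1,3)
k=L[(abs(L[:,0])<70)&(abs(L[:,1])<36)&(abs(L[:,2]+20)<12)]
print(len(k),np.percentile(k,[1,2,50,98,99],axis=0))
k=k[abs(k[:,1])<25]; print("plane",np.linalg.lstsq(np.c_[k[:,:2],np.ones(len(k))],k[:,2],rcond=None)[0])
rows([600.4,-58.5,24.5],RR(az(-81.7),[0,0,-1]))
E
```

```text
clock: 22.6
position: [600.3, -58.6, 107.6]
tcp_rot: [[0.99, 0.144, -0.002], [0.144, -0.99, 0.0], [-0.002, -0.0, -1.0]]
ft_force: [-0.9, 0.3, -1.3]
finger_gap: 59.7
371 [[-55.94 -34.15 -31.07]
 [-55.64 -33.03 -30.44]
 [-13.37  -3.7  -24.66]
 [ 51.86  32.9  -17.12]
 [ 52.28  34.38 -16.7 ]]
plane [  0.04  -0.   -24.34]
row [-0.   -0.    0.43] [ 0. -0. -0.]  pos [601.1 -59.3 109.8] q [-0.16  0.5   1.45 -0.    1.19  1.27] gap 59.7 F [ 0.3 -0.2 -0.9] t 22.7
```

View pics/t13.png

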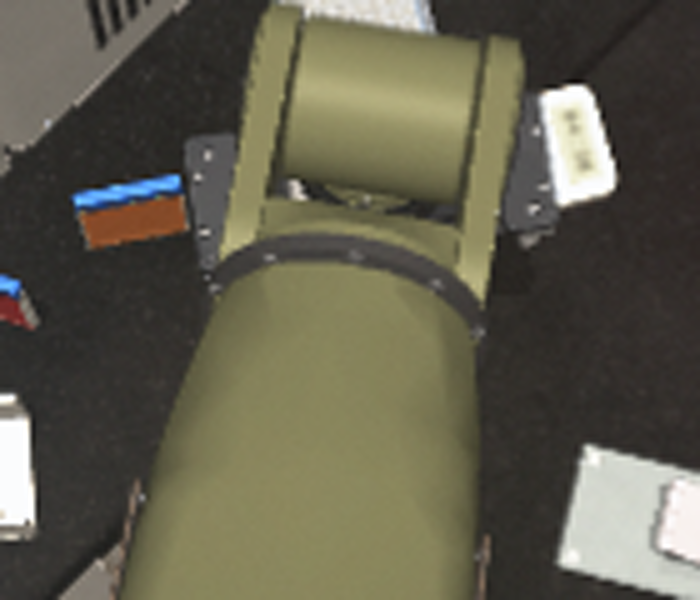

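View pics/s13.png

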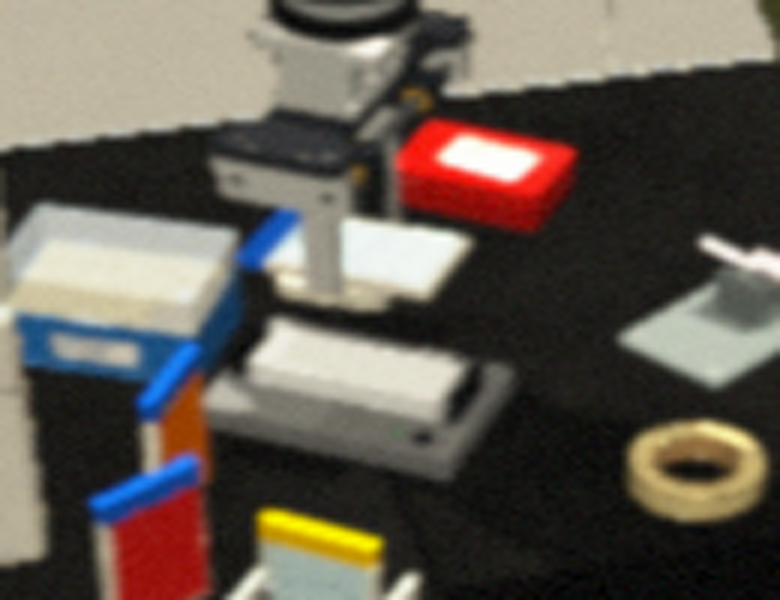

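```bash
python3 - <<'E'
from h import *
np.set_printoptions(precision=1,suppress=True,linewidth=200)
P0=np.load("pics/topP.npy"); q=P0[180:206,270:302].reshape(-1,3); q=q[(q[:,2]>15)&(q[:,2]<200)]; print("lookalike",q.min(0),q.max(0))
s=readout.read_state();p=s["position"];R=s["tcp_rot"]
im,d=vision.camera("top");P=cloud("top",d)
L=((P-p)@R); k=L[150:290,270:400].reshape(-1,3); b=k[(abs(k[:,1])>50)&(abs(k[:,1])<130)&(k[:,2]<-70)&(k[:,2]>-220)]
for sg in(-1,1):
    m=b[b[:,1]*sg>0]; print("body side",sg,len(m),np.percentile(m,[1,50,99],axis=0))
im,d=vision.camera("scene");P=cloud("scene",d);k=((P-p)@R)[150:240,240:340].reshape(-1,3)
b=k[(abs(k[:,0])<60)&(abs(k[:,1])<120)&(k[:,2]<-35)&(k[:,2]>-260)]
for z in range(-200,-30,10):
    m=b[(b[:,2]>=z)&(b[:,2]<z+10)]; 
    if len(m)>3: print(z,len(m),np.percentile(m[:,:2],[2,98],axis=0).ravel())
E
```

```text
lookalike [620.8  38.9  15. ] [640.2  99.  117.3]
body side -1 208 [[ -31.5  -87.8 -156.5]
 [   9.3  -78.8 -151.1]
 [  34.5  -62.4 -142.1]]
body side 1 231 [[ -33.1   61.3 -156.5]
 [ -13.2   79.2 -150.8]
 [  31.5   88.9 -113.3]]
-200 114 [-34.6 -44.2  32.3  -7.4]
-190 51 [-34.  -44.5  29.3  -1.2]
-180 41 [-22.6 -43.5  17.5 -25.1]
-170 58 [-22.9 -45.4  16.7  17.3]
-160 205 [-32.9 -89.6  28.1  80.3]
-150 231 [-34.8 -89.8  27.8  84. ]
-140 92 [-35.7 -89.3  30.7  79.8]
-130 140 [-35.3 -83.3  29.3  74.9]
-120 109 [-34.4 -83.2  31.1  75.9]
-110 16 [-30.9 -81.2  23.6  66.4]
-100 7 [-5.4 29.3  3.5 37.5]
-90 5 [-10.3  29.8   6.5  36.7]
-80 18 [-11.  -45.    5.3  41.5]
-70 24 [-11.7 -44.5   6.3  39.7]
-60 29 [-10.6 -44.5   7.2  37.1]
-50 36 [-11.1 -45.5   8.2  39.5]
-40 15 [-10.4 -43.9   7.9  33.8]
```

Body bottom ends at about 131 mm when placing, above the 117 mm look-alike, so it clears. Levelling the 0.04 rad tilt and descending.

```bash
python3 -m inch '0.003 0 0.05 0 0.005 0;0.007 0 0.1 0 0.01 0;0.01 0 0.16 0 0.015 0;0.013 0 0.22 0 0.02 0;0.013 0 0.27 0 0.025 0;0.013 0 0.32 0 0.025 0;0.013 0 0.35 0 0.025 0;0.013 0 0.37 0 0.025 0;0.013 0 0.38 0 0.025 0;0.013 0 0.38 0 0.025 0;0.013 0 0.38 0 0.025 0'; python3 - <<'E'
from h import *
np.set_printoptions(precision=2,suppress=True,linewidth=200)
im,d=vision.camera("scene"); P=cloud("scene",d); cv2.imwrite("pics/s14.png",cv2.resize(im[200:280,250:350],None,fx=8,fy=7,interpolation=cv2.INTER_CUBIC))
c=np.array([600.4,-58.5,44]);X=az(8.3);Y=az(98.3)
L=np.c_[(P.reshape(-1,3)-c)@X,(P.reshape(-1,3)-c)@Y,P.reshape(-1,3)[:,2]]
k=L[(abs(L[:,0])<70)&(abs(L[:,1])<29)&(L[:,2]>47)&(L[:,2]<75)]; print(len(k),np.percentile(k,[1,50,99],axis=0))
k=k[abs(k[:,1])<25]; print("plane",np.linalg.lstsq(np.c_[k[:,:2],np.ones(len(k))],k[:,2],rcond=None)[0])
E
```

```text
clock: 23.9
position: [604.0, -58.6, 33.9]
tcp_rot: [[0.989, 0.143, 0.041], [0.143, -0.99, 0.005], [0.041, 0.001, -0.999]]
ft_force: [0.0, 0.2, -0.6]
finger_gap: 59.8
316 [[-55.31 -28.21  48.29]
 [-14.15   3.09  56.8 ]
 [ 57.57  28.62  64.11]]
plane [-0.01 -0.02 56.65]
```

View pics/s14.png

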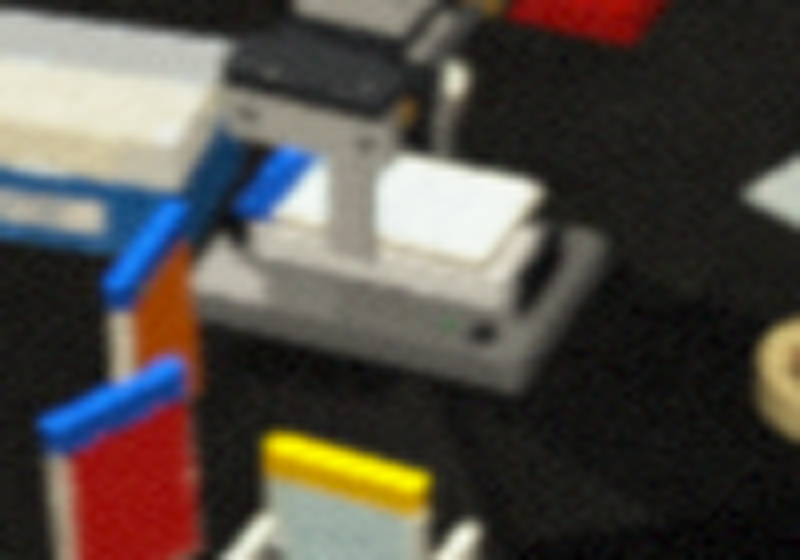

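Cassette level, centred along to about 1 mm, about 8.6 mm above its seat. Lowering to contact.

```bash
python3 -m inch '0 0 0.015 0 0 0;0 0 0.03 0 0 0;0 0 0.03 0 0 0;0 0 0.03 0 0 0'|grep -E 'pos|force'; python3 -m inch '0 0 0.006 0 0 0;0 0 0.006 0 0 0;0 0 0.006 0 0 0'|grep -E 'pos|force'; python3 -m inch '0 0 0.006 0 0 0;0 0 0.006 0 0 0;0 0 0.006 0 0 0'|grep -E 'pos|force'
```

```text
position: [604.0, -58.5, 27.5]
ft_force: [0.1, 0.6, -0.3]
position: [604.1, -58.5, 26.4]
ft_force: [0.6, 0.5, -1.9]
position: [604.1, -58.5, 25.2]
ft_force: [0.8, -0.3, -1.3]
```

```bash
python3 -m inch '0 0 0.006 0 0 0;0 0 0.006 0 0 0;0 0 0.006 0 0 0'|grep -E 'pos|force'; python3 -m inch '0 0 0.005 0 0 0;0 0 0.005 0 0 0;0 0 0.005 0 0 0'|grep -E 'pos|force'
```

```text
position: [604.2, -58.5, 24.0]
ft_force: [-0.9, -0.4, -2.0]
position: [604.3, -58.5, 23.7]
ft_force: [-2.7, -0.5, 6.4]
```

```bash
python3 - <<'E'
from h import *
np.set_printoptions(precision=2,suppress=True,linewidth=200)
im,d=vision.camera("scene"); P=cloud("scene",d); cv2.imwrite("pics/s15.png",cv2.resize(im[200:280,250:350],None,fx=8,fy=7,interpolation=cv2.INTER_CUBIC))
c=np.array([600.4,-58.5,44]);X=az(8.3);Y=az(98.3)
L=np.c_[(P.reshape(-1,3)-c)@X,(P.reshape(-1,3)-c)@Y,P.reshape(-1,3)[:,2]]
k=L[(abs(L[:,0])<60)&(abs(L[:,1])<29)&(L[:,2]>42)&(L[:,2]<60)]; print(len(k),np.percentile(k,[1,50,99],axis=0))
k=k[abs(k[:,1])<25]; print("plane",np.linalg.lstsq(np.c_[k[:,:2],np.ones(len(k))],k[:,2],rcond=None)[0])
E
```

```text
279 [[-53.77 -26.96  42.39]
 [-13.62   3.72  46.86]
 [ 59.22  28.44  52.38]]
plane [ 0.    0.02 46.72]
```

View pics/s15.png

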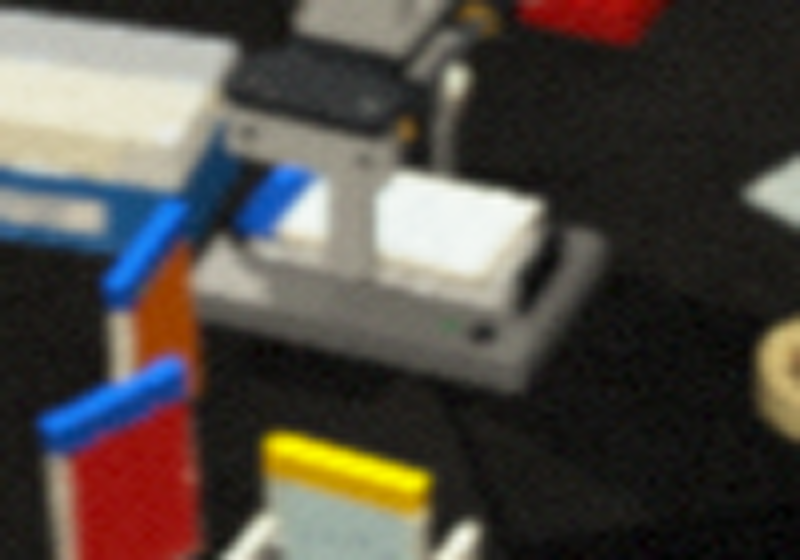

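Flat at the right height. Releasing and retreating.

```bash
python3 -m inch '0 0 0 0 0 0;0 0 0 0 0 0;0 0 0 0 0 0;0 0 0 0 0 0;0 0 0 0 0 0' 0.85 20|grep -E 'force|gap'; python3 -m inch '0 0 -0.03 0 0 0;0 0 -0.08 0 0 0;0 0 -0.15 0 0 0;0 0 -0.25 0 0 0;0 0 -0.35 0 0 0;0 0 -0.45 0 0 0;0 0 -0.55 0 0 0;0 0 -0.65 0 0 0;-0.1 0 -0.75 0 0 0;-0.25 0 -0.8 0 0 0;-0.4 0 -0.8 0 0 0;-0.55 0 -0.8 0 0 0'; python3 -m inch '-0.2 0 0 0 0 0;-0.4 0 0 0 0 0;-0.6 0 0 0 0 0;-0.7 0 0 0 0 0;-0.7 0 0 0 0 0;-0.7 0 0 0 0 0'|grep -E pos; python3 - <<'E'
from h import *
for n in("scene","top"):
    im,d=vision.camera(n); cv2.imwrite(f"pics/{n}16.png",im); np.save(f"pics/{n}16.npy",d)
E
```

```text
ft_force: [-0.3, 0.0, 0.5]
finger_gap: 80.1
clock: 27.3
position: [488.0, -75.2, 179.9]
tcp_rot: [[0.989, 0.143, 0.042], [0.143, -0.99, 0.005], [0.042, 0.001, -0.999]]
ft_force: [0.4, -0.2, 0.5]
finger_gap: 79.9
position: [351.2, -95.3, 173.9]
```

View pics/top16.png

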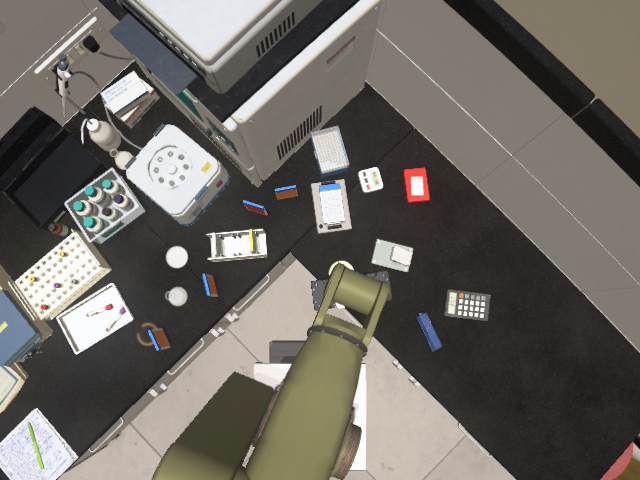

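View pics/scene16.png

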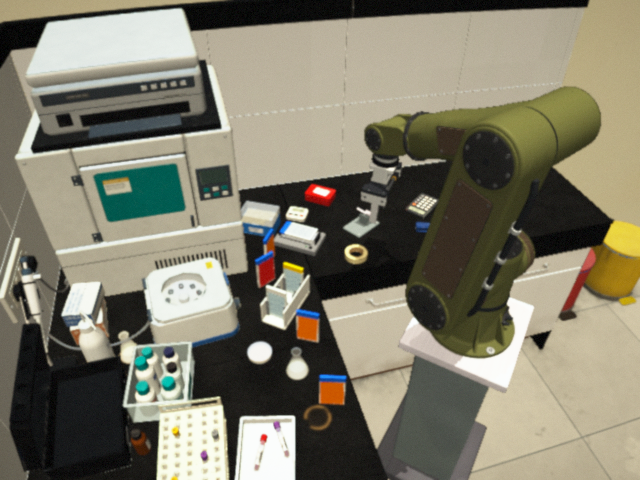

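The cassette lies on the viewer in the top view at (331,203), with yellow and white in the rack and everything else unmoved. Measuring the final pose.

```bash
python3 - <<'E'
from h import *
np.set_printoptions(precision=2,suppress=True,linewidth=200)
t=cv2.imread("pics/top16.png");P=cloud("top",np.load("pics/top16.npy"));P0=np.load("pics/topP.npy")
cv2.imwrite("pics/t17.png",cv2.resize(t[165:245,295:375],None,fx=7,fy=7,interpolation=cv2.INTER_CUBIC))
c=np.array([600.4,-58.5,0]);X=az(8.3);Y=az(98.3)
q=P[174:240,305:360].reshape(-1,3)-c;L=np.c_[q@X,q@Y,q[:,2]]
k=L[(abs(L[:,0])<75)&(abs(L[:,1])<32)&(L[:,2]>42)&(L[:,2]<56)];print(np.percentile(k,[1,50,99],axis=0),"plane",np.linalg.lstsq(np.c_[k[:,:2],np.ones(len(k))],k[:,2],rcond=None)[0])
h=cv2.cvtColor(t,cv2.COLOR_BGR2HSV)
m=np.zeros(h.shape[:2],np.uint8); m[174:240,305:360]=((h[...,2]>180)|((h[...,0]>98)&(h[...,0]<120)&(h[...,1]>140)))[174:240,305:360]
m=cv2.morphologyEx(m,cv2.MORPH_OPEN,np.ones((5,5),np.uint8))
cs,_=cv2.findContours(m,0,cv2.CHAIN_APPROX_NONE); r=cv2.minAreaRect(onplane("top",max(cs,key=cv2.contourArea).reshape(-1,2),48)[:,:2].astype(np.float32)); print(r)
d=(np.array(r[0])-c[:2]); print("along",d@X[:2],"across",d@Y[:2])
D=np.abs(cv2.cvtColor(t,7-1).astype(int)-cv2.cvtColor(cv2.imread("pics/top0.png"),6)); print("rack px change yellow/white",(D[225:262,244:270]>40).sum(),(D[225:262,205:222]>40).sum(), "others tape/timer/red/tip",(D[162:196,358:386]>40).sum(),(D[165:205,400:432]>40).sum(),(D[125:175,308:350]>40).sum())
E
```

```text
[[-65.52 -30.52  42.44]
 [  2.27  -1.    47.73]
 [ 64.4   28.27  55.14]] plane [ 0.01  0.   47.87]
((595.1138305664062, -57.227909088134766), (142.15626525878906, 93.80067443847656), 8.388409614562988)
along -5.047166768564372 across 2.021858100611968
rack px change yellow/white 0 0 others tape/timer/red/tip 0 0 0
```

View pics/t17.png

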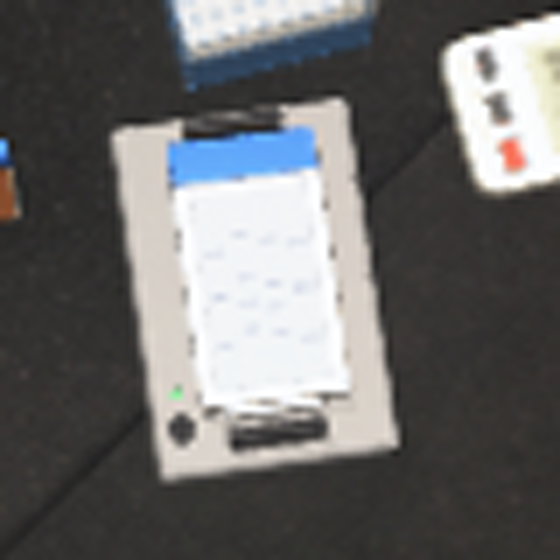

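```bash
python3 - <<'E'
from h import *
np.set_printoptions(precision=2,suppress=True,linewidth=200)
z=np.array([[167,142],[316,128],[350,388],[205,405]])
Q=onplane("top",(z+.5)/7-.5+[295,165],48); c=np.array([600.4,-58.5,48]);X=az(8.3);Y=az(98.3)
print(np.c_[(Q-c)@X,(Q-c)@Y]); m=Q.mean(0)-c; print("along",m@X,"across",m@Y)
for a,b in((0,3),(1,2)):
    v=Q[a]-Q[b]; print(np.degrees(np.arctan2(v[1],v[0])),np.linalg.norm(v))
s=readout.read_state(); print(s["clock"],s["ft_force"])
E
```

```text
[[ 59.24  28.04]
 [ 56.74 -32.83]
 [-51.38 -30.88]
 [-50.22  27.92]]
along 3.5977791233067062 across -1.9372682314239698
8.360582543296585 109.46044796030455
7.266189472049392 108.13834030208587
28.0 [-0.12 -0.7  -1.04]
```

```bash
python3 -c "
from plant import ticket; print(ticket.job_done())"
```

```text
the job is handed in; nothing more can be done
None
```

The blue-strip cassette now lies on the viewer's white window between the stops, and the job is handed in at 28 s of the 59 s allowed; no verdict was reported. I lifted it straight out of the rack and leaned it on the rest with its foot against the lip. I let go there, took it again by its long sides, laid it on the window and backed off.

**On the rest:** when I let go, the cassette was about 1 mm from my computed seat.

**On the viewer, last check from the top camera:**

| Quantity | Measured | Limit |
|---|---|---|
| Off centre, along | 3.6 mm | 10 mm |
| Off centre, across | 1.9 mm | 12 mm |
| Yaw | about 0.5° off | 8.6° |
| Top face height | 47.9 mm (48 expected) | within 3 mm |
| Flatness | tilt about 0.01 rad | 0.06 rad |

- **Other things:** the yellow and white cassettes, the timer, the red cuvette box and the tip box showed no pixel change from the first picture. The tape roll, calculator and flask I judged only by eye.
- **Disagreement:** the cameras showed the fingertips about 6–12 mm behind the reported TCP, not 22 mm ahead as stated. I trusted the pictures and went about 31 mm deeper for the second grip, which held.
- **Failed check:** the first automatic outline of the placed cassette picked up the grey box instead. I redid it from the cassette's corners, which gave the position and yaw above.

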